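# Level a resin mould on shims, load it and close it

### The arm

A 6-joint arm with a two-finger parallel gripper is mounted at the origin on the work surface. World frame = base frame: x ahead of the robot, y to its left, z up, the work surface at z = 0. Lengths are in mm, angles in rad, forces in N, time in s.
With the tool pointing down it reaches from about 275 to 750 mm from the base axis. Payload 10.2 kg.
Tool frame: the origin (TCP) lies at the very end of the fingers, on their centre line; the grasp point (between the pads) lies ctrl.grip_depth behind it (ctrl.grip_depth is the distance from the TCP to the grasp point, in mm); z points along the fingers, y is the direction in which the jaws open and shut (so a half turn about z gives the same grasp; the last joint's range is limited). The gripper opens to 85 mm and grips with 20 to 120 N. Pads are 22 mm wide; open, the fingers measure 114 mm over their backs; the gripper's body (76 mm by 85 mm) begins 54 mm behind the grasp point. The pads swing forward as they close: fully open they stand 13 mm farther back than shut.
Start: joints at [1.121, 0.313, 1.498, -0, 1.331, -0.223], TCP at [118.064, 511.558, 231.294] pointing down, gripper open.
Joint ranges: [-2.94, 2.94], [-0.97, 2.17], [0.19, 2.56], [-1.23, 4.37], [0.02, 3.11], [-2.88, 2.88]. Speed limits (rad/s): [2.39, 2.39, 3.01, 3.14, 3.14, 3.14].

### API

Orientations are given as a unit quaternion [w, x, y, z].
In Python, from rig import telemetry, eyes, ctrl, nets gives the robot as it stands. The module is installed in compiled form; this text tells all that it offers.
- The arm moves only by the tool drive_tool, never from a script. Its argument "series" is text: rows parted by semicolons, each of 7 numbers parted by spaces: the shift along the tool's x, y, z normalised to -1 to 1, where 1 is 0.12 m, then the turn, a rotation vector about the tool's x, y, z normalised to -1 to 1, where 1 is 0.5 rad, then the opening, from 0 (shut) to 1 (fully open). In form: tx ty tz wx wy wz hand; .... A call has 1 to 20 rows; each row is the pose to reach, as a shift and turn from the pose measured when the call began, along the tool's axes at that moment; what a row does not reach only later rows make up. A row lasts 1/10 s, in which the tool goes at most 50 mm and 8.59 degrees, less where a joint would pass 70% of its speed; a pose out of reach is approached as far as the arm can. A call with a number of a shift or a turn outside -1 to 1 is refused whole. A call with a gripper value outside its range is refused whole. The fingers move at their own pace and stop on an object; "newtons" is the grip in N (left out, the last holds). Time passes only in rows, so rows that repeat a pose let the fingers close. It gives the time, the measured TCP pose, the force and the opening at its end, in the units of the state.
- telemetry.sense(): the state, without advancing time (a new reading comes with each control period).
- eyes.capture(name): name is "scene" or "top" or "wrist"; returns a dict with "frame" (420x560x3 uint8, red, green, blue), "fx", "fy", "cx", "cy" (pixels), "view" (4x4, takes a point from world to camera coordinates). Camera axes: x right, y up, looking along -z (the intrinsics and any distortion apply to the point x, -y, -z); pixel columns grow to the right and rows downward; lengths in mm; the calibration is good to about 2 mm. A picture is of the moment at which its call begins. There is no depth.
- ctrl.finish_job(): hands the job in, once; it reports no verdict.
Trained networks look in a picture, given as the dict that the camera call returned (one of the last four; its "shot" number tells which), for a name from the list of things; names that differ only in an ending like _2 or _b are one class to them, and where a whole thing is asked for, a point or a joint stands for the part that bears it (a point fixed in the world has none). Each returns a list of dicts, best first, with "confidence" (0 to 1); they miss things now and then, are a little off and sometimes report something else, mostly with a low value. They report only what shows in the picture. A call takes as long as a camera call.
- nets.spot_in(name, picture): "rect" ([left, top, right, bottom] in pixels, round what is visible of it).
The state is a dict: "time_s": time; "joints": joint angles; "dq": joint speeds; "tau": joint torques, N m; "eef_pos": TCP position; "ee_rot": TCP orientation; "force": force on the tool from outside, world axes, zero at the start; "wrist_torque": the same for the moment, N m; "grip_width": opening from 0.0 (shut) to 1.0 (fully open).
Only numpy, scipy, OpenCV 4.12 (cv2) and the standard library are available. Lean on these libraries where they do the work, as an engineer would, in place of code of your own. Each camera call takes 0.05 s, during which the arm holds its last target. There are 200 camera calls.

### The job

Get the casting mould ready for pouring: holding the pry bar, lever up the mould's low side over the fulcrum block, slip one red shim well under each of its two short feet, then let the mould down level on the shims and lay the bar back along its green mat. Only once it stands level, lay every wooden blank on the bench flat into a cavity of its own (any cavity will do) and lower the white cover, kept level, over the two guide pins until it is fully home. Leave the bottles, cup, tape measure and spirit level alone.

Things in the scene. Friction and masses are not known exactly. Their poses are not given: they have to be found in the camera images.
- mould_top (a point): Lower half of a two-part resin casting mould, dark cast iron, 4.2 kg (too heavy to lift), 220 (own x) x 140 (own y) x 36 mm, on four 24 mm feet: two rubber ones 30 mm high on its -y side and two steel stubs 22 mm high on its +y side, which hangs 8 mm low at the start. This point: centre of its top face (own z square to it), 66 mm above the bench when level
- pin1 (a point): tip of one guide pin: steel, 12 mm across, 46 mm high over the mould's top face, last 10 mm tapered; at (95, 55) mm from the mould's middle; the other pin, the same, stands at (-95, -55) mm
- low_edge (a point): middle of the lower +y edge of the mould (70 mm from the middle, 36 mm below the top face): the edge under which the pry bar goes; about 20 mm above the bench at the start, 30 mm when level, about 34 mm with the bar pressed fully down
- foot_near (a point): centre of the underside of the short foot at the mould's -x end (at -85, 52 mm from the mould's middle, so 18 mm inside the low edge); foot 24 mm across
- foot_far (a point): centre of the underside of the short foot at the mould's +x end (at 85, 52 mm from the mould's middle); foot 24 mm across
- cavity0 (a point): centre of the floor of the mould's first cavity: 34 (own x) x 106 (own y) mm, 10 mm deep, at own x = -60 mm
- cavity1 (a point): the same for the second cavity, in the middle
- cavity2 (a point): the same for the third cavity, at own x = +60 mm
- cover_grip (a point): Blue fin handle in the middle of the cover's top, 120 (own x) x 16 (own y) x 34 mm high, to lift the cover (0.6 kg) by. This point: middle of the fin, 47 mm above the cover's lower face and 17 mm below the fin's top
- cover_face (a point): Cover (upper half of the mould), white plastic, 220 (own x) x 140 (own y) mm: a 12 mm plate on an 18 mm deep rim, hollow below, with two 15 mm guide holes at (95, 55) and (-95, -55) mm from the middle; half a turn makes no difference. This point: middle of its lower face, which lies on the mould's top face when fully home
- bar_grip (a point): Flat steel pry bar, 0.95 kg, 340 mm long; own +x runs to its tip, own z up. This point: its balance point, 202 mm from the tip, half-way up the blue shank (22 wide, 16 mm thick). Laid over the fulcrum with the toe under the mould and lowered until its handle end lies on the bench, it is heavy enough to keep the mould up by itself when let go
- bar_tip (a point): middle of the tip of the pry bar, on its flat underside; the toe (last 60 mm, bare steel) is 28 wide and 6 mm thick; the black handle (the last 114 mm at the other end) is 26 wide and 22 mm thick, its underside in line with the rest
- mat_top (a point): centre of the upper face of the bar's green mat, fixed, 360 (own x) x 64 (own y) x 4 mm; the bar lies along it at the start, tip towards the mat's own +x, balance point about 32 mm towards -x from the mat's centre
- ridge (a point): Orange fulcrum block, 40 (own x) x 34 x 25 mm with a round ridge (radius 9 mm) along own x; it stands ready before the middle of the mould's low edge, ridge 42 to 46 mm out from the edge. This point: middle of the ridge's top, 25 mm above the bench
- shim1_mid (a point): red plastic shim, 36 (own x) x 110 (own y) x 8 mm, lying flat; this point is its centre
- shim2_mid (a point): red plastic shim, 36 (own x) x 110 (own y) x 8 mm, lying flat; this point is its centre
- blank1_mid (a point): dark wooden handle blank, 28 (own x) x 100 (own y) x 24 mm, lying flat; this point is its centre; it may be absent
- blank2_mid (a point): dark wooden handle blank, 28 (own x) x 100 (own y) x 24 mm, lying flat; this point is its centre; it may be absent
- blank3_mid (a point): dark wooden handle blank, 28 (own x) x 100 (own y) x 24 mm, lying flat; this point is its centre; it may be absent
- resin: white resin bottle with a yellow label, 72 mm across, 190 mm tall; not part of the job; origin at the centre of its underside
- hardener: grey hardener bottle with a red cap, 60 mm across, 150 mm tall; not part of the job; origin at the centre of its underside
- level: yellow spirit level standing on edge, 418 x 28 x 60 mm; not part of the job; origin at the centre of its underside
- tape: yellow tape measure, 75 x 42 x 70 mm; not part of the job; origin at the centre of its underside
- mixcup: white mixing cup, 80 mm across, 100 mm tall; not part of the job; origin at the centre of its underside

How it is judged (in metres and radians):
On the way, in this order (a step that is already met when the one before it is completed fails the run):
1. the mould's low side is levered up clear of shim height by the bar, resting over the fulcrum block and held in the gripper (height (world z) of low_edge above 0.031 m and contact force between the fingers and bar above 0.5 N and contact force between bar and mould above 1 N and contact force between bar and fulcrum above 1 N), for 0.2 s.
2. the mould stands level on one shim under each short foot, the bar withdrawn (angle between mould_top's own z axis and vertical below 0.02 rad and ((y of foot_near in the frame of shim1_mid between -0.05 and 0.05 m and x of foot_near in the frame of shim1_mid between -0.013 and 0.013 m and z of foot_near in the frame of shim1_mid below 0.007 m) or (y of foot_near in the frame of shim2_mid between -0.05 and 0.05 m and x of foot_near in the frame of shim2_mid between -0.013 and 0.013 m and z of foot_near in the frame of shim2_mid below 0.007 m)) and ((y of foot_far in the frame of shim1_mid between -0.05 and 0.05 m and x of foot_far in the frame of shim1_mid between -0.013 and 0.013 m and z of foot_far in the frame of shim1_mid below 0.007 m) or (y of foot_far in the frame of shim2_mid between -0.05 and 0.05 m and x of foot_far in the frame of shim2_mid between -0.013 and 0.013 m and z of foot_far in the frame of shim2_mid below 0.007 m)) and horizontal distance between bar_tip and low_edge above 0.05 m and contact force between bar and mould below 0.1 N), for 0.3 s.
3. every blank lies on the floor of a cavity of the level mould (angle between mould_top's own z axis and vertical below 0.02 rad and ((z of blank1_mid in the frame of cavity0 below 0.0145 m and x of blank1_mid in the frame of cavity0 between -0.006 and 0.006 m and y of blank1_mid in the frame of cavity0 between -0.006 and 0.006 m) or (z of blank1_mid in the frame of cavity1 below 0.0145 m and x of blank1_mid in the frame of cavity1 between -0.006 and 0.006 m and y of blank1_mid in the frame of cavity1 between -0.006 and 0.006 m) or (z of blank1_mid in the frame of cavity2 below 0.0145 m and x of blank1_mid in the frame of cavity2 between -0.006 and 0.006 m and y of blank1_mid in the frame of cavity2 between -0.006 and 0.006 m)) and ((z of blank2_mid in the frame of cavity0 below 0.0145 m and x of blank2_mid in the frame of cavity0 between -0.006 and 0.006 m and y of blank2_mid in the frame of cavity0 between -0.006 and 0.006 m) or (z of blank2_mid in the frame of cavity1 below 0.0145 m and x of blank2_mid in the frame of cavity1 between -0.006 and 0.006 m and y of blank2_mid in the frame of cavity1 between -0.006 and 0.006 m) or (z of blank2_mid in the frame of cavity2 below 0.0145 m and x of blank2_mid in the frame of cavity2 between -0.006 and 0.006 m and y of blank2_mid in the frame of cavity2 between -0.006 and 0.006 m)) and ((z of blank3_mid in the frame of cavity0 below 0.0145 m and x of blank3_mid in the frame of cavity0 between -0.006 and 0.006 m and y of blank3_mid in the frame of cavity0 between -0.006 and 0.006 m) or (z of blank3_mid in the frame of cavity1 below 0.0145 m and x of blank3_mid in the frame of cavity1 between -0.006 and 0.006 m and y of blank3_mid in the frame of cavity1 between -0.006 and 0.006 m) or (z of blank3_mid in the frame of cavity2 below 0.0145 m and x of blank3_mid in the frame of cavity2 between -0.006 and 0.006 m and y of blank3_mid in the frame of cavity2 between -0.006 and 0.006 m))), for 0.2 s.
4. the cover is fully home on the mould (z of cover_grip in the frame of mould_top between 0.044 and 0.0495 m and x of cover_grip in the frame of mould_top between -0.004 and 0.004 m and y of cover_grip in the frame of mould_top between -0.004 and 0.004 m and angle between the x axis of cover_grip and the x axis of mould_top, either way round below 0.04 rad and angle between the z axis of cover_grip and the z axis of mould_top, either way round below 0.025 rad), for 0.2 s.
At the end, for the whole second after the job is handed in: Mould level within 0.02 rad, a shim under each short foot (foot centre within 13 mm of its centre line, 50 mm of its middle); every blank on the floor of a cavity; cover home within 2.5 mm and centred within 4 mm; bar on the mat within 60 mm of its centre and 0.25 rad; all at rest (all of step 3 and all of step 4 and ((y of foot_near in the frame of shim1_mid between -0.05 and 0.05 m and x of foot_near in the frame of shim1_mid between -0.013 and 0.013 m and z of foot_near in the frame of shim1_mid below 0.007 m) or (y of foot_near in the frame of shim2_mid between -0.05 and 0.05 m and x of foot_near in the frame of shim2_mid between -0.013 and 0.013 m and z of foot_near in the frame of shim2_mid below 0.007 m)) and ((y of foot_far in the frame of shim1_mid between -0.05 and 0.05 m and x of foot_far in the frame of shim1_mid between -0.013 and 0.013 m and z of foot_far in the frame of shim1_mid below 0.007 m) or (y of foot_far in the frame of shim2_mid between -0.05 and 0.05 m and x of foot_far in the frame of shim2_mid between -0.013 and 0.013 m and z of foot_far in the frame of shim2_mid below 0.007 m)) and horizontal distance between bar_grip and mat_top below 0.06 m and angle between the x axis of bar_grip and the x axis of mat_top, either way round below 0.25 rad and height (world z) of bar_grip below 0.018 m and linear speed of each of mould, cover, bar below 0.01 m/s); the robot touches nothing.
It fails at once if a bottle, the cup, the tape measure or the spirit level is shifted by more than 50 mm (distance of any of resin, hardener, level, tape, mixcup from where it was at the start of the episode above 0.05 m).
It fails at once if the cover is tipped by more than 0.35 rad (angle between cover_grip's own z axis and vertical above 0.35 rad).
Of blank1, blank2, blank3 only 1 to 3 are there at a start; the rules pass over those that are not, and their reading is None.
At some moment in a run one of blank1, blank2, blank3 may be knocked a few centimetres aside while the robot is not near it.
It also fails if it takes over 210 s, if anything falls off the work surface, if the arm or the gripper's body presses on something with over 40 N, if the wrist force passes 120 N, or if a joint passes its speed limit or range.

## Working session

There is one attempt and no reset: what is moved stays moved. The work goes in short steps, Python scripts to look and compute and a tool call to move; the robot and the scene stay as the last step left them, time stands still between calls to the robot, and variables do not carry over. Pictures are saved under pics/ and viewed, about 12 in all and at most 16, crops included, and the job is handed in when it is done.

Besides the shell and the picture viewer there is one more tool, called after "Emit:" in YAML: its name, and indented under it one key for each argument. drive_tool: Moves the arm, as the interface text tells. Scaled input: -1 to 1 covers 0.12 m each way for a shift and 0.5 rad each way for a turn. Its arguments: {"type":"object","properties":{"series":{"type":"string"},"newtons":{"type":"number"}},"required":["series"]}

```bash
ls; mkdir -p pics; cat > look.py <<'E'
import sys,cv2
from rig import telemetry,eyes,ctrl,nets
def save(c,n): cv2.imwrite('pics/'+n+'.png',cv2.cvtColor(c['frame'],cv2.COLOR_RGB2BGR))
E
python3 - <<'E'
from look import *
import numpy as np
print(telemetry.sense(), ctrl.grip_depth)
T=eyes.capture('top');save(T,'top0');S=eyes.capture('scene');save(S,'scene0')
for c in (T,S):
    print({k:np.round(c[k],4).tolist() for k in c if k!='frame' and k!='shot'})
    for n in ['mould_top','cover_grip','bar_grip','mat_top','ridge','shim1_mid','blank1_mid','resin','hardener','level','tape','mixcup']:
        print(n,[(np.round(d['rect']).astype(int).tolist(),round(d['confidence'],2)) for d in nets.spot_in(n,c)][:5])
E
```

```text
pics
{'time_s': 0.0, 'joints': array([ 1.12060238e+00,  3.13484733e-01,  1.49846372e+00, -7.87661262e-06,
        1.33100583e+00, -2.23402038e-01]), 'dq': array([-0.00032123,  0.00064156,  0.00029665, -0.00073127, -0.00092585,
       -0.00218847]), 'tau': array([-3.21025636e-04, -4.12264252e+01, -2.59747714e+01, -1.81271807e-04,
        4.10185719e-03, -1.44993589e-05]), 'eef_pos': array([117.94297588, 511.30537767, 230.70728197]), 'ee_rot': array([-2.21376046e-04,  1.13152132e-01,  9.93577441e-01, -6.43827713e-04]), 'force': array([-0.42880712,  0.06743811,  0.45205559]), 'wrist_torque': array([0.02116813, 0.05948806, 0.0125615 ]), 'grip_width': 1.002180304304418} 18.700000000000003
{'fx': 403.7377, 'fy': 403.7377, 'cx': 278.7421, 'cy': 203.9933, 'view': [[0.0033, -0.9998, -0.0191, 37.2638], [0.9993, 0.0026, 0.0367, -535.1671], [-0.0366, -0.0193, 0.9991, -1186.5385], [0.0, 0.0, 0.0, 1.0]]}
mould_top [([337, 170, 392, 249], 0.9)]
cover_grip [([140, 181, 196, 258], 0.74)]
bar_grip [([195, 152, 311, 163], 0.72)]
mat_top [([195, 150, 314, 176], 0.85)]
ridge [([315, 204, 332, 221], 0.69)
[... 520 characters left out ...]
0, 0.0, 0.0, 1.0]]}
mould_top [([175, 204, 249, 286], 0.72)]
cover_grip [([351, 156, 412, 218], 0.71), ([174, 203, 248, 288], 0.69)]
bar_grip [([278, 231, 388, 279], 0.74), ([140, 283, 180, 311], 0.65), ([269, 227, 387, 284], 0.49)]
mat_top [([269, 228, 387, 287], 0.57), ([264, 255, 406, 333], 0.47)]
ridge [([242, 229, 257, 241], 0.74), ([176, 202, 248, 288], 0.26)]
shim1_mid [([256, 200, 292, 215], 0.62)]
blank1_mid [([140, 282, 178, 308], 0.86)]
resin []
hardener [([416, 178, 438, 222], 0.94)]
level [([260, 255, 408, 337], 0.68), ([174, 207, 253, 288], 0.63), ([244, 230, 255, 245], 0.33)]
tape [([187, 182, 205, 213], 0.7)]
mixcup [([231, 288, 265, 329], 0.71), ([415, 181, 442, 221], 0.32)]
```

```bash
python3 - <<'E'
import cv2
a=cv2.imread('pics/top0.png')[90:300,110:450]
cv2.imwrite('pics/top0c.png',cv2.resize(a,None,fx=2.35,fy=2.35,interpolation=cv2.INTER_CUBIC))
E
```

```text
(no output)
```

View pics/top0c.png

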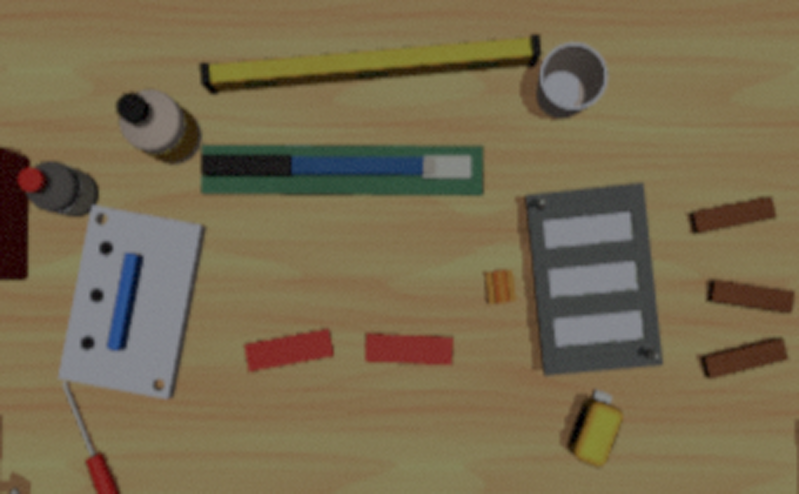

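View pics/scene0.png

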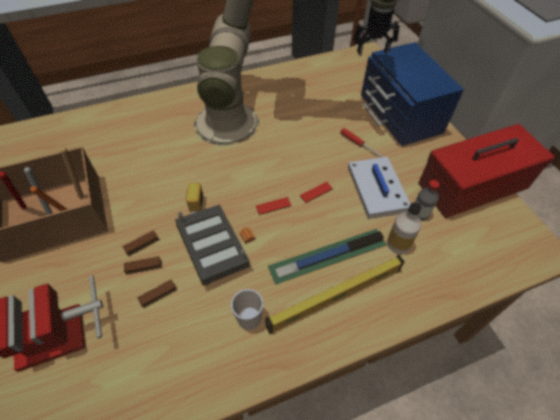

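```bash
cat >> look.py <<'E'
import numpy as np
from scipy.spatial.transform import Rotation as Ro
def proj(c,P):
    P=np.atleast_2d(P); q=P@c['view'][:3,:3].T+c['view'][:3,3]
    return np.c_[c['fx']*q[:,0]/-q[:,2]+c['cx'], c['fy']*q[:,1]/q[:,2]+c['cy']]
def back(c,uv,z):
    uv=np.atleast_2d(uv); V=np.array(c['view']); R=V[:3,:3]; o=-R.T@V[:3,3]
    d=np.c_[(uv[:,0]-c['cx'])/c['fx'],-(uv[:,1]-c['cy'])/c['fy'],-np.ones(len(uv))]@R
    return o+d*((z-o[2])/d[:,2])[:,None]
def hsvmask(c,lo,hi):
    h=cv2.cvtColor(c['frame'],cv2.COLOR_RGB2HSV); return cv2.inRange(h,np.array(lo),np.array(hi))
def rects(c,lo,hi,z,amin=60,roi=None):
    m=hsvmask(c,lo,hi)
    if roi: k=np.zeros_like(m); k[roi[1]:roi[3],roi[0]:roi[2]]=255; m&=k
    out=[]
    for q in cv2.findContours(m,cv2.RETR_EXTERNAL,cv2.CHAIN_APPROX_NONE)[0]:
        if cv2.contourArea(q)<amin: continue
        b=back(c,cv2.boxPoints(cv2.minAreaRect(q)),z)[:,:2]
        e1,e2=b[1]-b[0],b[2]-b[1]; L=e1 if np.hypot(*e1)>np.hypot(*e2) else e2
        out.append((np.round(b.mean(0),1).tolist(),round(float(np.degrees(np.arctan2(L[1],L[0]))%180),1),np.round(sorted([np.hypot(*e1),np.hypot(*e2)]),0).tolist()))
    return out
def plan(*wps,start=None):
    """wps: (x,y,z, Rotation) world targets; prints shift/turn in tool units from the start pose"""
    s=telemetry.sense(); p=np.array(s['eef_pos']); R=Ro.from_quat(np.roll(s['ee_rot'],-1))
    if start: p,R=np.array(start[:3]),start[3]
    for w in wps:
        t=R.inv().apply(np.array(w[:3])-p)/120; r=(R.inv()*w[3]).as_rotvec()/0.5
        print(np.round(t,3),np.round(r,3))
def down(a,pitch=0):
    """tool down, tool y (jaw axis) at world angle a deg"""
    a=np.radians(a); y=np.array([np.cos(a),np.sin(a),0]); z=np.array([0,0,-1.])
    return Ro.from_matrix(np.c_[np.cross(y,z),y,z])*Ro.from_rotvec([0,pitch,0])
E
python3 - <<'E'
from look import *
T=eyes.capture('top');W=eyes.capture('wrist');save(W,'wr0')
h=cv2.cvtColor(T['frame'],cv2.COLOR_RGB2HSV)
for n,(u,v) in dict(shim=(284,239),blank=(422,181),mould=(340,200),cav=(360,188),bar=(260,160),mat=(220,170),toe=(300,161),fin=(162,217),cover=(180,200),wood=(300,200),hand=(215,160),orange=(322,212)).items(): print(n,h[v,u])
print('shim',rects(T,[165,90,60],[180,255,255],8))
print('shim_lo',rects(T,[0,150,60],[4,255,255],8))
print('blank',rects(T,[0,60,10],[14,255,110],24,roi=(395,160,450,260)))
print('mat',rects(T,[55,60,20],[85,255,200],4))
print('barblue',rects(T,[100,110,40],[125,255,255],20))
R0=Ro.from_quat(np.roll(telemetry.sense()['ee_rot'],-1));print(R0.as_matrix().round(3))
V=np.array(W['view']);print(V.round(3).tolist(), W['fx'],(-V[:3,:3].T@V[:3,3]))
E
```

```text
shim [  2 175 127]
blank [  9 162  82]
mould [ 0  0 66]
cav [110  16 142]
bar [107 163  97]
mat [72 94 81]
toe [ 45   8 133]
fin [109 169 137]
cover [113  15 140]
wood [ 22  97 131]
hand [75 57 18]
orange [ 15 182 129]
shim []
shim_lo [([251.9, 402.8], 23.4, [23.0, 97.0]), ([434.0, 24.5], 87.9, [33.0, 105.0]), ([432.5, 175.8], 100.8, [32.0, 106.0]), ([586.9, -618.0], 90.1, [53.0, 64.0]), ([648.0, 508.4], 90.0, [30.0, 33.0]), ([660.8, -617.8], 90.0, [36.0, 61.0]), ([634.4, -698.3], 0.4, [37.0, 143.0]), ([613.4, 728.0], 90.0, [184.0, 305.0])]
blank [([426.5, -388.9], 104.3, [29.0, 102.0]), ([502.5, -398.2], 82.0, [27.0, 104.0]), ([603.0, -377.2], 101.5, [26.0, 101.0])]
mat [([660.9, 111.0], 90.0, [60.0, 354.0])]
barblue [([165.3, 633.7], 0.1, [19.0, 311.0]), ([162.9, 752.9], 1.3, [212.0, 325.0]), ([492.2, 381.5], 169.4, [21.0, 121.0]), ([664.6, 90.2], 90.0, [18.0, 163.0])]
[[-0.974  0.225  0.   ]
 [ 0.225  0.974 -0.   ]
 [-0.    -0.    -1.   ]]
[[0.225, 0.974, -0.001, -525.311], [-0.928, 0.214, -0.306, 41.065], [-0.298, 0.07, 0.952, -381.219], [0.0, 0.0, 0.0, 1.0]] 365.97658831253415 [ 42.68960422 529.65884082 374.97335211]
```

View pics/wr0.png

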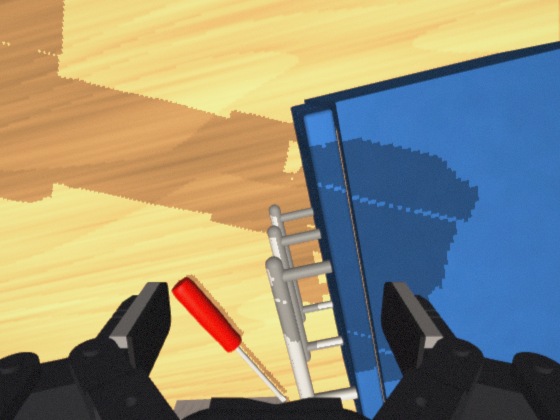

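```bash
python3 - <<'E'
from look import *
T=eyes.capture('top')
print('cav',rects(T,[0,0,100],[180,45,255],53,roi=(335,165,395,255)))
print('mould',rects(T,[0,0,35],[180,60,95],62,200,roi=(325,160,400,260)))
print('orange',rects(T,[10,150,80],[20,255,255],23,20,roi=(305,195,335,230)))
print('toe',rects(T,[0,0,100],[180,50,255],6,40,roi=(280,150,318,175)))
print('cover',rects(T,[0,0,100],[180,45,255],30,200,roi=(125,170,200,265)))
print('fin',rects(T,[100,110,60],[120,255,255],64,40,roi=(125,170,200,265)))
E
```

```text
cav [([461.9, -204.4], 95.9, [35.0, 106.0]), ([521.7, -198.6], 94.9, [35.0, 107.0]), ([581.2, -192.5], 96.0, [35.0, 106.0])]
mould [([521.3, -198.7], 5.3, [143.0, 219.0])]
orange [([513.0, -89.4], 179.9, [32.0, 38.0])]
toe [([665.2, -24.0], 90.0, [27.0, 60.0])]
cover [([476.4, 375.2], 169.9, [141.0, 257.0])]
fin [([492.5, 369.7], 169.8, [16.0, 117.0])]
```

```bash
cat >> look.py <<'E'
def cur():
    s=telemetry.sense(); return (*s['eef_pos'],Ro.from_quat(np.roll(s['ee_rot'],-1)))
def route(*wps,start=None):
    """chain of moves through waypoints, one line per call, split so each fits the limits"""
    a=start or cur()
    for w in wps:
        p0,p1=np.array(a[:3]),np.array(w[:3]); rv=(a[3].inv()*w[3]).as_rotvec()
        n=1
        while True:
            L=[];p,R=p0,a[3]
            for k in range(1,n+1):
                q=p0+(p1-p0)*k/n; S=a[3]*Ro.from_rotvec(rv*k/n)
                L.append(np.r_[R.inv().apply(q-p)/120,(R.inv()*S).as_rotvec()/0.5]); p,R=q,S
            if np.abs(L).max()<=0.99: break
            n+=1
        for l in L: print(' '.join(f'{v:.3f}' for v in l))
        print('--'); a=w
E
python3 -c "
from look import *
route((664,149,200,down(0)),(664,149,120,down(0)))"
```

```text
-0.852 -0.320 0.043 0.000 0.000 0.448
-0.902 -0.123 0.043 0.000 0.000 0.448
-0.907 0.081 0.043 0.000 0.000 0.448
-0.866 0.280 0.043 0.000 0.000 0.448
-0.782 0.465 0.043 0.000 0.000 0.448
-0.659 0.627 0.043 0.000 0.000 0.448
--
0.000 0.000 0.667 0.000 0.000 0.000
--
```

Emit:
drive_tool:
  series: "-0.85 -0.32 0 0 0 0.45 1;-0.85 -0.32 0 0 0 0.45 1;-0.85 -0.32 0 0 0 0.45 1;-0.85 -0.32 0 0 0 0.45 1"

```text
time_s: 1.85
eef_pos: [209.8, 450.7, 231.4]
ee_rot: [-0.0, 0.225, 0.974, 0.0]
force: [0.2, -0.1, -0.3]
grip_width: 1.003
```

Emit:
drive_tool:
  series: "-0.90 -0.12 0 0 0 0.45 1;-0.90 -0.12 0 0 0 0.45 1;-0.90 -0.12 0 0 0 0.45 1;-0.90 -0.12 0 0 0 0.45 1"

```text
time_s: 2.25
eef_pos: [300.6, 390.6, 231.3]
ee_rot: [-0.0, 0.333, 0.943, 0.0]
force: [-1.0, 0.6, -0.8]
grip_width: 1.002
```

Emit:
drive_tool:
  series: "-0.91 0.08 0 0 0 0.45 1;-0.91 0.08 0 0 0 0.45 1;-0.91 0.08 0 0 0 0.45 1;-0.91 0.08 0 0 0 0.45 1"

```text
time_s: 2.65
eef_pos: [391.3, 330.3, 231.0]
ee_rot: [-0.001, 0.436, 0.9, 0.0]
force: [-0.0, 0.1, -0.3]
grip_width: 1.004
```

Emit:
drive_tool:
  series: "-0.87 0.28 0 0 0 0.45 1;-0.87 0.28 0 0 0 0.45 1;-0.87 0.28 0 0 0 0.45 1;-0.87 0.28 0 0 0 0.45 1"

```text
time_s: 3.05
eef_pos: [481.7, 270.3, 230.6]
ee_rot: [-0.001, 0.534, 0.846, -0.0]
force: [-0.4, -0.2, 0.2]
grip_width: 1.003
```

Emit:
drive_tool:
  series: "-0.78 0.46 0 0 0 0.45 0.6;-0.78 0.46 0 0 0 0.45 0.6;-0.78 0.46 0 0 0 0.45 0.6;-0.78 0.46 0 0 0 0.45 0.6"

```text
time_s: 3.45
eef_pos: [570.9, 211.0, 230.0]
ee_rot: [-0.002, 0.624, 0.781, -0.0]
force: [-0.8, 0.1, -0.2]
grip_width: 0.599
```

Emit:
drive_tool:
  series: "-0.66 0.63 0.3 0 0 0.45 0.6;-0.66 0.63 0.3 0 0 0.45 0.6;-0.66 0.63 0.3 0 0 0.45 0.6;-0.66 0.63 0.3 0 0 0.45 0.6;-0.66 0.63 0.3 0 0 0.45 0.6"

```text
time_s: 3.95
eef_pos: [660.6, 153.1, 194.5]
ee_rot: [-0.002, 0.707, 0.707, -0.0]
force: [-0.1, 0.3, 0.7]
grip_width: 0.601
```

```bash
python3 - <<'E'
from look import *
W=eyes.capture('wrist');save(W,'wr1')
print('blue',rects(W,[100,110,40],[125,255,255],20,500))
print('mat',rects(W,[55,60,20],[85,255,255],4,2000))
route((664,149,60,down(0)),(664,149,6.5,down(0)))
E
```

```text
blue [([668.0, 88.8], 91.0, [21.0, 165.0])]
mat [([665.2, 110.1], 92.1, [62.0, 359.0])]
-0.017 0.015 0.562 -0.002 -0.002 0.000
-0.017 0.014 0.562 -0.002 -0.002 0.000
--
0.000 0.000 0.446 0.000 0.000 0.000
--
```

View pics/wr1.png

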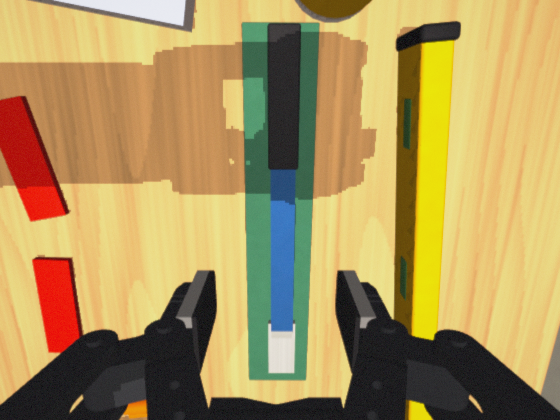

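Emit:
drive_tool:
  series: "-0.04 0.05 0.95 0 0 0 0.6;-0.04 0.05 0.95 0 0 0 0.6;-0.04 0.05 0.95 0 0 0 0.6;-0.04 0.05 0.95 0 0 0 0.6"

```text
time_s: 4.4
eef_pos: [665.5, 149.5, 80.6]
ee_rot: [-0.002, 0.706, 0.708, -0.001]
force: [0.7, 0.6, 0.1]
grip_width: 0.6
```

Emit:
drive_tool:
  series: "0 0 0.4 0 0 0 0.6;0 0 0.61 0 0 0 0.6;0 0 0.61 0 0 0 0.6"

```text
time_s: 4.7
eef_pos: [664.4, 150.2, 7.2]
ee_rot: [-0.003, 0.706, 0.708, -0.002]
force: [-0.6, 1.2, 0.2]
grip_width: 0.596
```

Emit:
drive_tool:
  series: "0 0.01 0.005 0.01 0 0 0.1;0 0.01 0.005 0.01 0 0 0;0 0.01 0.005 0.01 0 0 0;0 0.01 0.005 0.01 0 0 0;0 0.01 0.005 0.01 0 0 0;0 0.01 0.005 0.01 0 0 0"
  newtons: 90

```text
time_s: 5.3
eef_pos: [667.2, 150.5, 10.4]
ee_rot: [-0.003, 0.706, 0.708, -0.001]
force: [-1.8, 0.6, 7.6]
grip_width: 0.224
```

Emit:
drive_tool:
  series: "0 0 -0.4 0 0 0 0;0 0 -0.9 0 0 0 0;0 0 -0.9 0 0 0 0;0 0 -0.9 0 0 0 0"

```text
time_s: 5.7
eef_pos: [668.5, 150.4, 120.3]
ee_rot: [-0.002, 0.706, 0.708, -0.0]
force: [-0.5, 0.2, -10.3]
grip_width: 0.219
```

```bash
python3 - <<'E'
from look import *
W=eyes.capture('wrist');save(W,'wr2')
print(telemetry.sense()['wrist_torque'],telemetry.sense()['force'],telemetry.sense()['grip_width'])
ydir=np.array([-0.098,0.995,0]); Pr=np.array([512.5,-89.0,25.])
# TCP for bar pivoting about the ridge, d behind, gap 2.5
def tcp(th,d=144,lift=0,g=2.5):
    return tuple(Pr+d*(np.cos(th)*ydir+np.sin(th)*np.array([0,0,1]))+g*(-np.sin(th)*ydir+np.cos(th)*np.array([0,0,1]))+[0,0,lift])
a=0.33
R=down(5.6,a)
# above, 30 mm back
w1=np.array(tcp(a,lift=50))+30*ydir; w2=np.array(tcp(a,lift=4))+30*ydir; w3=np.array(tcp(a,lift=3))
print(w1,w3)
route((*w1,R),(*w2,R),(*w3,R))
E
```

```text
[ 0.00321526 -0.00735218  0.00218439] [ -0.61145705   1.17280313 -10.94714919] 0.22625463878056784
[496.28884099  75.59288995 124.02730195] [499.22884099  45.74288995  77.02730195]
-0.309 -0.713 -0.023 0.008 0.327 -0.096
-0.267 -0.727 -0.068 0.008 0.327 -0.096
--
-0.124 0.000 0.363 0.000 0.000 0.000
--
-0.239 0.000 -0.073 0.000 0.000 0.000
--
```

View pics/wr2.png

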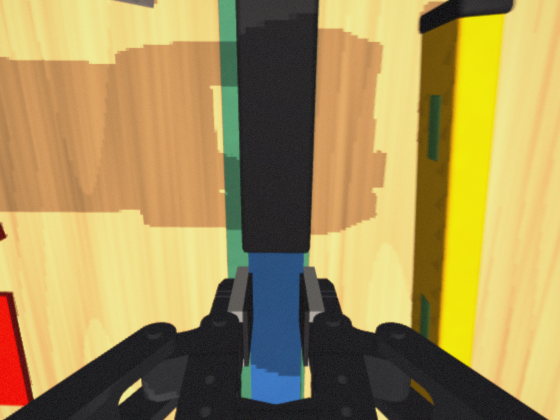

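```bash
python3 -c "
from look import *
route((510,60,220,down(5.6)))"
```

```text
-0.374 -0.660 -0.424 -0.008 -0.003 -0.095
-0.342 -0.675 -0.426 -0.008 -0.003 -0.095
--
```

Emit:
drive_tool:
  series: "-0.37 -0.66 -0.42 0 0 -0.09 0;-0.37 -0.66 -0.42 0 0 -0.09 0;-0.37 -0.66 -0.42 0 0 -0.09 0;-0.37 -0.66 -0.42 0 0 -0.09 0"

```text
time_s: 6.15
eef_pos: [587.4, 105.2, 166.5]
ee_rot: [-0.005, 0.69, 0.723, -0.003]
force: [0.8, 0.8, -9.3]
grip_width: 0.224
```

Emit:
drive_tool:
  series: "-0.34 -0.67 -0.42 0 0 -0.09 0;-0.34 -0.67 -0.42 0 0 -0.09 0;-0.34 -0.67 -0.42 0 0 -0.09 0;-0.34 -0.67 -0.42 0 0 -0.09 0;-0.34 -0.67 -0.42 0 0 -0.09 0"

```text
time_s: 6.65
eef_pos: [510.1, 61.1, 215.9]
ee_rot: [-0.006, 0.674, 0.739, -0.003]
force: [-0.3, -0.2, -10.2]
grip_width: 0.218
```

```bash
python3 - <<'E'
from look import *
W=eyes.capture('wrist');save(W,'wr3');s=telemetry.sense();print(s['eef_pos'],s['ee_rot'])
print('orange',rects(W,[8,150,80],[20,255,255],23,50))
print('shim',rects(W,[0,200,60],[4,255,255],8,300))
print(proj(W,[[515,-132,58],[600,-130,8]]))
E
```

```text
[510.04083123  61.12270089 215.91952512] [-0.00607185  0.67378356  0.73889548 -0.00351001]
orange []
shim [([436.2, 24.3], 87.0, [35.0, 111.0]), ([435.3, 167.8], 100.7, [35.0, 93.0])]
[[264.12305609 379.21301975]
 [340.26505448 352.08564899]]
```

View pics/wr3.png

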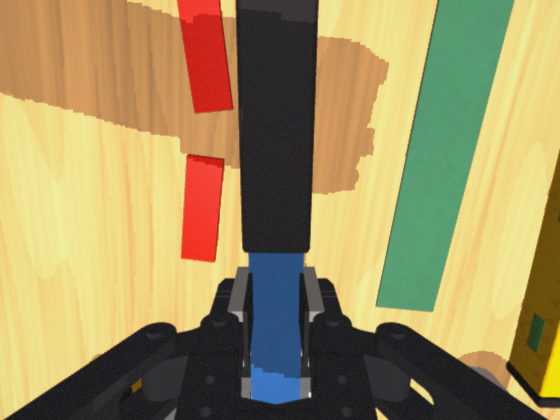

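```bash
cat >> look.py <<'E'
ydir=np.array([-0.098,0.995,0]); ez=np.array([0,0,1.])
def tcp(th,Pr=(514.5,-89.0,25.),d=144,lift=0,g=6.4):
    bk=np.cos(th)*ydir+np.sin(th)*ez; n=-np.sin(th)*ydir+np.cos(th)*ez
    return (*(np.array(Pr)+d*bk+(g+lift)*n),down(5.6,th))
E
python3 - <<'E'
from look import *
a=.36
print(tcp(a,d=184)[:3],tcp(a)[:3])
route(tcp(a,d=184,lift=60),tcp(a,d=184,lift=2.5),tcp(a,d=144,lift=2.5))
E
```

```text
(np.float64(497.8448548745496), np.float64(80.10070816146053), np.float64(95.80819859415533)) (np.float64(501.5135704233671), np.float64(42.85201457907872), np.float64(81.71722926315174))
-0.012 -0.078 0.534 -0.024 0.711 -0.016
--
-0.000 -0.000 0.479 0.000 0.000 0.000
--
-0.333 0.000 0.000 0.000 0.000 0.000
--
```

Emit:
drive_tool:
  series: "-0.012 -0.078 0 -0.024 0.3 -0.016 0;-0.012 -0.078 0.3 -0.024 0.7 -0.016 0;-0.012 -0.078 0.53 -0.024 0.71 -0.016 0;-0.012 -0.078 0.53 -0.024 0.71 -0.016 0;-0.012 -0.078 0.53 -0.024 0.71 -0.016 0"

```text
time_s: 7.2
eef_pos: [500.6, 59.1, 152.5]
ee_rot: [-0.132, 0.661, 0.729, 0.119]
force: [0.5, -0.4, -8.8]
grip_width: 0.225
```

```bash
python3 - <<'E'
from look import *
a=.36
s=cur();print(s[:3],(down(5.6,a).inv()*s[3]).as_rotvec())
route(tcp(a,d=184,lift=2.5),tcp(a,d=144,lift=2.5))
S=eyes.capture('scene');save(S,'s1')
i=cv2.imread('pics/s1.png')[190:300,170:330];cv2.imwrite('pics/s1c.png',cv2.resize(i,None,fx=4.5,fy=4.5,interpolation=cv2.INTER_CUBIC))
print(proj(S,[[514.5,-89,25]]))
E
```

```text
(np.float64(500.61165168960673), np.float64(59.05782327324688), np.float64(152.50075884897484)) [ 0.00091562 -0.00233028 -0.00015   ]
0.000 -0.005 0.484 -0.002 0.005 0.000
--
-0.333 0.000 0.000 0.000 0.000 0.000
--
[[246.84949983 231.85843855]]
```

View pics/s1c.png

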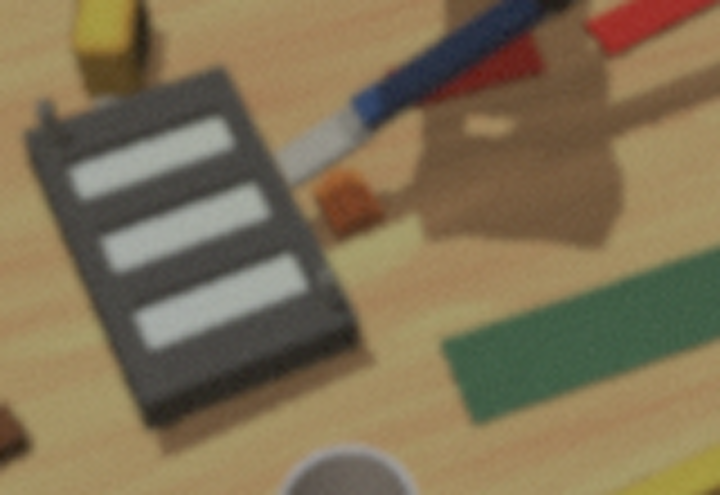

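Emit:
drive_tool:
  series: "0 0 0.3 0 0 0 0;0 0 0.48 0 0 0 0;0 0 0.48 0 0 0 0;0 0 0.48 0 0 0 0"

```text
time_s: 7.65
eef_pos: [500.2, 79.6, 101.2]
ee_rot: [-0.13, 0.66, 0.73, 0.12]
force: [-0.1, -0.1, -8.8]
grip_width: 0.218
```

Emit:
drive_tool:
  series: "-0.1 0 0 0 0 0 0;-0.2 0 0 0 0 0 0;-0.3 0 0 0 0 0 0;-0.335 0 0 0 0 0 0;-0.335 0 0 0 0 0 0"

```text
time_s: 8.15
eef_pos: [504.7, 40.5, 87.7]
ee_rot: [-0.129, 0.66, 0.73, 0.12]
force: [0.3, -0.2, -8.8]
grip_width: 0.219
```

```bash
python3 - <<'E'
from look import *
s=cur();print(s[:3],telemetry.sense()['force'],telemetry.sense()['wrist_torque'])
T=eyes.capture('top')
print('cav',rects(T,[0,0,100],[180,45,255],53,roi=(335,165,395,255)))
for th in (.36,.25,.15,.05,-.03,-.08,-.095): plan(tcp(th),)
E
```

```text
(np.float64(504.71563105602036), np.float64(40.54192997782345), np.float64(87.6517851709962)) [ 0.25403351 -0.1930635  -8.76025934] [-0.64463709 -0.06011432 -0.05223318]
cav [([462.8, -219.4], 95.4, [36.0, 107.0]), ([523.0, -214.6], 94.9, [37.0, 104.0]), ([582.1, -208.2], 95.8, [35.0, 107.0])]
[-0.    -0.024  0.052] [0.009 0.011 0.006]
[-0.001 -0.024  0.184] [ 0.009 -0.209  0.006]
[-0.014 -0.025  0.304] [ 0.01  -0.409  0.005]
[-0.039 -0.026  0.421] [ 0.01  -0.609  0.005]
[-0.068 -0.026  0.513] [ 0.01  -0.769  0.005]
[-0.089 -0.026  0.569] [ 0.01  -0.869  0.004]
[-0.096 -0.027  0.586] [ 0.01  -0.899  0.004]
```

Emit:
drive_tool:
  series: "0.2 0 -0.05 0 0 0 0;0.6 0 -0.1 0 0 0 0;0.7 0 -0.1 0 0 0 0;0.7 0 -0.1 0 0 0 0"

```text
time_s: 8.6
eef_pos: [497.0, 116.3, 129.1]
ee_rot: [-0.128, 0.659, 0.731, 0.121]
force: [-0.2, -0.9, -9.7]
grip_width: 0.223
```

```bash
python3 - <<'E'
from look import *
s=cur();print(s[:3])
T=eyes.capture('top');save(T,'t2')
print('cav',rects(T,[0,0,100],[180,45,255],53,roi=(335,165,395,255)))
print('mould',rects(T,[0,0,35],[180,60,95],62,200,roi=(325,160,400,260)))
print('orange',rects(T,[10,150,80],[20,255,255],23,20,roi=(300,195,340,230)))
print('toe',rects(T,[0,0,100],[180,50,255],30,40,roi=(270,190,330,235)))
i=cv2.imread('pics/t2.png')[150:270,230:400];cv2.imwrite('pics/t2c.png',cv2.resize(i,None,fx=4.5,fy=4.5,interpolation=cv2.INTER_CUBIC))
E
```

```text
(np.float64(496.9799118336413), np.float64(116.32615994828073), np.float64(129.13047541560215))
cav [([462.6, -219.7], 95.2, [35.0, 107.0]), ([522.6, -213.8], 95.1, [36.0, 106.0]), ([582.1, -208.3], 95.8, [35.0, 107.0])]
mould [([522.1, -213.2], 5.1, [143.0, 219.0])]
orange [([513.0, -90.9], 179.9, [29.0, 38.0])]
toe [([501.9, 16.9], 68.9, [25.0, 107.0])]
```

View pics/t2c.png

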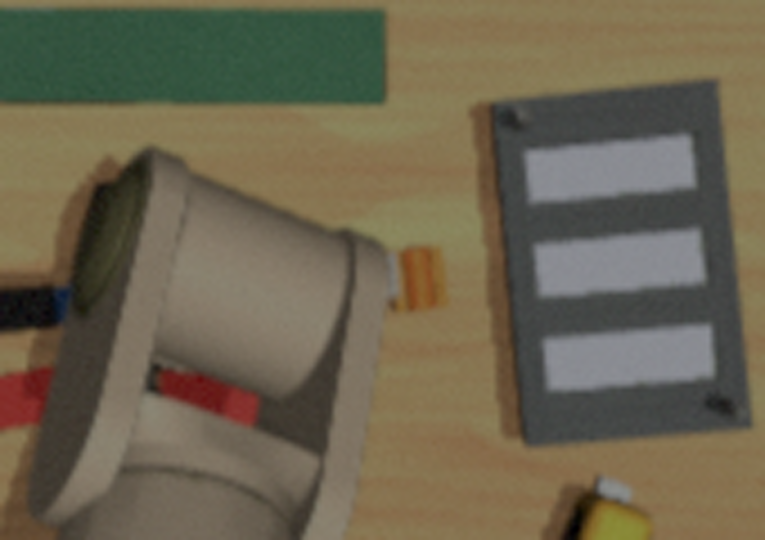

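Emit:
drive_tool:
  series: "0.093 0 0.035 0 0 0 0;0.093 0 0.035 0 0 0 0;-0.038 0 0.386 0 0 0 0;-0.038 0 0.386 0 0 0 0;-0.038 0 0.386 0 0 0 0;-0.038 0 0.386 0 0 0 0"

```text
time_s: 9.25
eef_pos: [496.9, 126.7, 84.3]
ee_rot: [-0.128, 0.66, 0.73, 0.121]
force: [-0.2, -0.8, -8.7]
grip_width: 0.218
```

Emit:
drive_tool:
  series: "-0.006 0 0.016 0 0 0 0;-0.009 0 0.024 0 0 0 0;-0.009 0 0.024 0 0 0 0"

```text
time_s: 9.55
eef_pos: [497.1, 126.6, 81.5]
ee_rot: [-0.127, 0.66, 0.731, 0.121]
force: [-0.1, 0.1, -9.5]
grip_width: 0.227
```

Emit:
drive_tool:
  series: "-0.006 0 0.016 0 0 0 0;-0.009 0 0.024 0 0 0 0;-0.009 0 0.024 0 0 0 0"

```text
time_s: 9.85
eef_pos: [497.0, 126.6, 78.3]
ee_rot: [-0.127, 0.66, 0.731, 0.121]
force: [-0.3, -0.4, -9.5]
grip_width: 0.224
```

Emit:
drive_tool:
  series: "-0.006 0 0.016 0 0 0 0;-0.006 0 0.016 0 0 0 0"

```text
time_s: 10.05
eef_pos: [497.0, 126.6, 76.0]
ee_rot: [-0.128, 0.66, 0.731, 0.121]
force: [0.2, 0.4, -9.5]
grip_width: 0.222
```

Emit:
drive_tool:
  series: "-0.006 0 0.016 0 0 0 0;-0.006 0 0.016 0 0 0 0"

```text
time_s: 10.25
eef_pos: [496.9, 126.6, 73.7]
ee_rot: [-0.128, 0.66, 0.731, 0.121]
force: [0.5, 0.0, -7.8]
grip_width: 0.22
```

Emit:
drive_tool:
  series: "-0.006 0 0.016 0 0 0 0;-0.006 0 0.016 0 0 0 0"

```text
time_s: 10.45
eef_pos: [497.0, 126.6, 71.5]
ee_rot: [-0.128, 0.66, 0.731, 0.121]
force: [-0.0, 0.6, -6.6]
grip_width: 0.221
```

```bash
python3 -c "
from look import *
s=cur();print(s[:3],s[3].as_matrix().round(4).tolist(),telemetry.sense()['wrist_torque'])"
```

```text
(np.float64(496.9553591715114), np.float64(126.60382921674432), np.float64(71.54934335265162)) [[-0.0968, 0.9949, -0.0271], [0.9333, 0.1002, 0.3448], [0.3458, 0.0081, -0.9383]] [-0.86005699 -0.10077195  0.02351536]
```

Emit:
drive_tool:
  series: "0.023 0 -0.063 0 0 0 0;0.023 0 -0.063 0 0 0 0;-0.05 0 -0.09 0 0 0 0;-0.1 0 -0.108 0 0 0 0;-0.14 0 -0.122 0 0 0 0;-0.18 0 -0.138 0 0 0 0;-0.18 0 -0.138 0 0 0 0"

```text
time_s: 11.15
eef_pos: [499.7, 99.9, 79.5]
ee_rot: [-0.127, 0.66, 0.73, 0.121]
force: [-0.3, 0.1, -9.8]
grip_width: 0.228
```

```bash
python3 - <<'E'
from look import *
s=cur();print(s[:3],'tip',np.array(s[:3])+s[3].apply([-202,0,5]))
T=eyes.capture('top');save(T,'t3')
print('cav',rects(T,[0,0,100],[180,45,255],53,roi=(335,165,395,255)))
print('orange',rects(T,[10,150,80],[20,255,255],23,20,roi=(300,195,340,230)))
E
```

```text
(np.float64(499.71103080243626), np.float64(99.87031332747156), np.float64(79.54243629598854)) tip [518.98255202 -86.98546142   5.09428042]
cav [([462.8, -219.7], 95.7, [36.0, 107.0]), ([522.6, -213.9], 94.9, [36.0, 106.0]), ([582.1, -208.2], 95.8, [35.0, 107.0])]
orange [([514.0, -107.4], 7.0, [31.0, 38.0])]
```

```bash
python3 - <<'E'
from look import *
a=.38;P=(516,-105.5,25)
route(tcp(a,P,d=200,lift=40,g=5),tcp(a,P,d=190,lift=1.5,g=5))
print(tcp(a,P,d=190,lift=1.5,g=5)[:3])
E
```

```text
-0.115 -0.029 -0.588 0.014 0.055 0.010
--
-0.083 -0.000 0.321 0.000 0.000 0.000
--
(np.float64(498.94454082458145), np.float64(67.66512121981079), np.float64(101.51120931971403))
```

Emit:
drive_tool:
  series: "0.05 0 -0.1 0.01 0.05 0.01 0;0 -0.03 -0.45 0.014 0.055 0.01 0;-0.115 -0.03 -0.588 0.014 0.055 0.01 0;-0.115 -0.03 -0.588 0.014 0.055 0.01 0;-0.115 -0.03 -0.588 0.014 0.055 0.01 0"

```text
time_s: 11.7
eef_pos: [499.1, 62.6, 140.7]
ee_rot: [-0.14, 0.66, 0.727, 0.127]
force: [-0.3, -0.2, -10.6]
grip_width: 0.221
```

Emit:
drive_tool:
  series: "-0.083 0 0.2 0 0 0 0;-0.083 0 0.32 0 0 0 0;-0.083 0 0.32 0 0 0 0;-0.083 0 0.32 0 0 0 0"

```text
time_s: 12.1
eef_pos: [498.5, 67.9, 101.4]
ee_rot: [-0.14, 0.66, 0.727, 0.127]
force: [1.0, -0.4, -8.9]
grip_width: 0.218
```

```bash
python3 - <<'E'
from look import *
a=.38;P=(516,-105.5,25)
s=cur();print(s[:3],'tip',np.array(s[:3])+s[3].apply([-202,0,5]),telemetry.sense()['force'])
plan(tcp(a,P,d=190,lift=1.5,g=5),tcp(a,P,d=165,lift=1.,g=5),tcp(a,P,d=147,lift=1.,g=5))
E
```

```text
(np.float64(498.4617139370313), np.float64(67.90615461924429), np.float64(101.36103289852679)) tip [ 516.47503707 -116.92945071   21.73491162] [ 0.9735994  -0.43467311 -8.89562679]
[-0.002  0.004 -0.002] [-0.002 -0.001 -0.001]
[-0.21   0.004  0.002] [-0.002 -0.001 -0.001]
[-0.36   0.004  0.002] [-0.002 -0.001 -0.001]
```

Emit:
drive_tool:
  series: "-0.07 0.004 0.002 0 0 0 0;-0.14 0.004 0.002 0 0 0 0;-0.21 0.004 0.002 0 0 0 0;-0.21 0.004 0.002 0 0 0 0"

```text
time_s: 12.5
eef_pos: [501.5, 43.4, 91.5]
ee_rot: [-0.14, 0.66, 0.727, 0.127]
force: [0.3, 0.6, -8.1]
grip_width: 0.224
```

Emit:
drive_tool:
  series: "-0.04 0 0 0 0 0 0;-0.08 0 0 0 0 0 0;-0.12 0 0 0 0 0 0;-0.15 0 0 0 0 0 0"

```text
time_s: 12.9
eef_pos: [503.1, 26.3, 84.7]
ee_rot: [-0.14, 0.66, 0.727, 0.127]
force: [0.8, 0.5, -8.3]
grip_width: 0.221
```

```bash
python3 - <<'E'
from look import *
P=(516,-105.5,25)
s=cur();print(s[:3],'tip',np.array(s[:3])+s[3].apply([-202,0,5]),telemetry.sense()['force'],telemetry.sense()['wrist_torque'])
T=eyes.capture('top');save(T,'t4')
print('cav',rects(T,[0,0,100],[180,45,255],53,roi=(335,165,395,255)))
plan(*[tcp(t,P,d=147,g=5) for t in (.38,.3,.2,.1,.03,-.03,-.07)])
i=cv2.imread('pics/t4.png')[150:270,230:400];cv2.imwrite('pics/t4c.png',cv2.resize(i,None,fx=4.5,fy=4.5,interpolation=cv2.INTER_CUBIC))
E
```

```text
(np.float64(503.1133214865966), np.float64(26.34727639823043), np.float64(84.66435640372418)) tip [ 520.81581485 -158.55146251    5.11513844] [ 0.79190551  0.45400738 -8.29822406] [-0.79565026 -0.06115152 -0.00826561]
cav [([463.1, -222.5], 95.0, [36.0, 102.0]), ([523.4, -221.9], 94.7, [36.0, 90.0]), ([582.1, -208.2], 95.8, [35.0, 107.0])]
[ 0.018 -0.001  0.01 ] [-0.001  0.001 -0.005]
[ 0.018 -0.001  0.108] [-0.001 -0.159 -0.005]
[ 0.006 -0.001  0.23 ] [-0.001 -0.359 -0.005]
[-0.018 -0.001  0.35 ] [-0.002 -0.559 -0.005]
[-0.041 -0.     0.433] [-0.002 -0.699 -0.005]
[-0.066 -0.     0.502] [-0.002 -0.819 -0.005]
[-0.085 -0.     0.547] [-0.002 -0.899 -0.004]
```

Emit:
drive_tool:
  series: "0 0 0.06 0 -0.08 0 0;0 0 0.108 0 -0.16 0 0;-0.005 0 0.17 0 -0.26 0 0;-0.012 0 0.23 0 -0.36 0 0;-0.024 0 0.29 0 -0.46 0 0;-0.036 0 0.35 0 -0.56 0 0;-0.047 0 0.39 0 -0.63 0 0;-0.059 0 0.433 0 -0.7 0 0;-0.071 0 0.468 0 -0.76 0 0;-0.084 0 0.502 0 -0.82 0 0;-0.084 0 0.502 0 -0.82 0 0"

```text
time_s: 14.05
eef_pos: [502.5, 38.2, 25.3]
ee_rot: [0.012, 0.672, 0.74, -0.011]
force: [0.6, -8.3, -1.0]
grip_width: 0.225
```

```bash
python3 - <<'E'
from look import *
P=(516,-105.5,25)
s=cur();print(s[:3],'tip',np.array(s[:3])+s[3].apply([-202,0,5]),s[3].as_matrix()[2],telemetry.sense()['force'],telemetry.sense()['wrist_torque'],telemetry.sense()['grip_width'])
plan(*[tcp(t,P,d=145,g=5) for t in (-.03,-.07,-.085,-.1)])
T=eyes.capture('scene');save(T,'s4')
i=cv2.imread('pics/s4.png')[180:300,165:335];cv2.imwrite('pics/s4c.png',cv2.resize(i,None,fx=4.5,fy=4.5,interpolation=cv2.INTER_CUBIC))
E
```

```text
(np.float64(502.4630912535026), np.float64(38.18515541850465), np.float64(25.308517505574486)) tip [ 521.85344469 -162.93768141   26.92675744] [-3.27502852e-02 -2.51229757e-04 -9.99463534e-01] [ 0.56690838 -8.30824391 -1.02771251] [-1.48348613  0.12190655 -0.16348659] 0.22503523475510398
[ 0.006 -0.005 -0.003] [-0.001  0.006 -0.003]
[ 0.007 -0.005  0.045] [-0.001 -0.074 -0.003]
[ 0.007 -0.005  0.063] [-0.001 -0.104 -0.003]
[ 0.006 -0.005  0.082] [-0.001 -0.134 -0.003]
```

View pics/s4c.png

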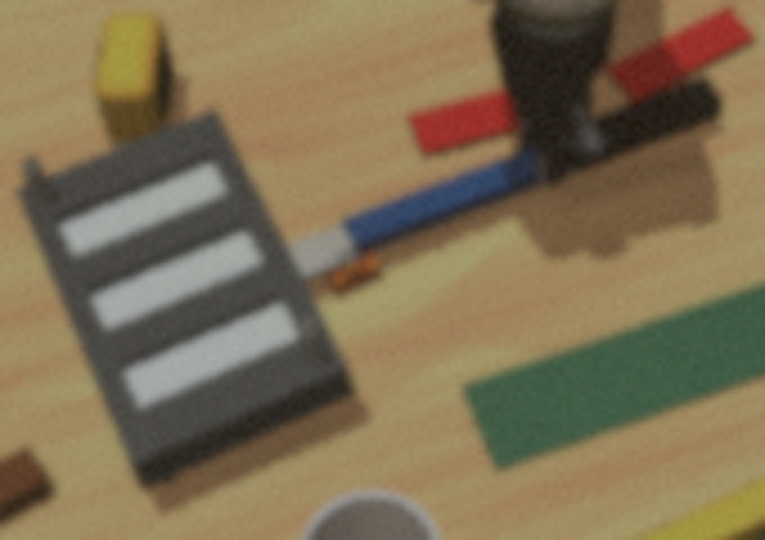

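Emit:
drive_tool:
  series: "0.006 -0.004 0.02 0 -0.035 0 0;0.006 -0.004 0.045 0 -0.074 0 0;0.006 -0.004 0.063 0 -0.104 0 0;0.006 -0.004 0.068 0 -0.11 0 0;0.006 -0.004 0.068 0 -0.11 0 0;0.006 -0.004 0.068 0 -0.11 0 0;0.006 -0.004 0.068 0 -0.11 0 0"

```text
time_s: 14.8
eef_pos: [502.6, 37.9, 18.3]
ee_rot: [0.033, 0.672, 0.739, -0.029]
force: [-0.3, -6.6, 1.0]
grip_width: 0.219
```

```bash
python3 - <<'E'
from look import *
s=cur();print(s[:3],'tip',np.array(s[:3])+s[3].apply([-202,0,5]),s[3].as_matrix()[2],telemetry.sense()['force'],telemetry.sense()['wrist_torque'],telemetry.sense()['grip_width'])
T=eyes.capture('top');save(T,'t5')
print('cav',rects(T,[0,0,100],[180,45,255],56,roi=(335,165,395,255)))
print('orange',rects(T,[10,150,80],[20,255,255],23,10,roi=(300,195,340,230)))
E
```

```text
(np.float64(502.6494791287623), np.float64(37.918699813385494), np.float64(18.264835139600795)) tip [ 521.74186578 -162.83569652   30.99877109] [-8.76963848e-02  9.95004829e-04 -9.96146753e-01] [-0.33534212 -6.56335973  0.99871893] [-1.0650986   0.28426901 -0.13880781] 0.21946841324605176
cav [([462.9, -225.6], 95.7, [35.0, 104.0]), ([516.8, -133.3], 179.9, [23.0, 28.0]), ([523.2, -219.7], 94.9, [36.0, 104.0]), ([582.9, -213.9], 95.3, [35.0, 104.0])]
orange []
```

Emit:
drive_tool:
  series: "0 0 0.005 0 0 0 0.23;0 0 0.005 0 0 0 0.28;0 0 0.005 0 0 0 0.35;0 0 0.005 0 0 0 0.45;0 0 0 0 0 0 0.5;0 0 0 0 0 0 0.5"

```text
time_s: 15.45
eef_pos: [502.8, 38.0, 18.4]
ee_rot: [0.033, 0.672, 0.739, -0.029]
force: [-0.6, 0.3, -1.0]
grip_width: 0.502
```

Emit:
drive_tool:
  series: "0 0 -0.3 0 0 0 0.5;0 0 -0.6 0 0 0 0.5;0 0 -0.95 0 0.18 0 0.5;0 0 -0.95 0 0.18 0 0.5;0 0 -0.95 0 0.18 0 0.5"

```text
time_s: 15.95
eef_pos: [501.9, 47.6, 132.4]
ee_rot: [0.0, 0.673, 0.74, 0.001]
force: [-0.3, -0.1, -1.0]
grip_width: 0.503
```

```bash
python3 - <<'E'
from look import *
W=eyes.capture('wrist')
T=eyes.capture('top');save(T,'t6')
print('cav',rects(T,[0,0,100],[180,45,255],56,roi=(335,165,395,255)))
print('shim',rects(W,[0,200,60],[4,255,255],8,300))
print('shimT',rects(T,[0,150,60],[4,255,255],8,roi=(220,220,320,260)))
route((438,40,135,down(-2.5)),start=None)
i=cv2.imread('pics/t6.png')[150:270,230:400];cv2.imwrite('pics/t6c.png',cv2.resize(i,None,fx=4.5,fy=4.5,interpolation=cv2.INTER_CUBIC))
E
```

```text
cav [([463.1, -225.3], 95.4, [35.0, 103.0]), ([516.8, -131.9], 179.9, [20.0, 28.0]), ([523.1, -219.4], 94.9, [36.0, 103.0]), ([582.9, -213.8], 95.3, [35.0, 103.0])]
shim [([435.1, 25.0], 85.7, [35.0, 110.0]), ([438.0, 151.9], 100.6, [35.0, 61.0])]
shimT [([429.5, 193.6], 98.3, [33.0, 44.0])]
-0.017 -0.529 -0.034 -0.002 -0.004 0.277
--
```

View pics/t6c.png

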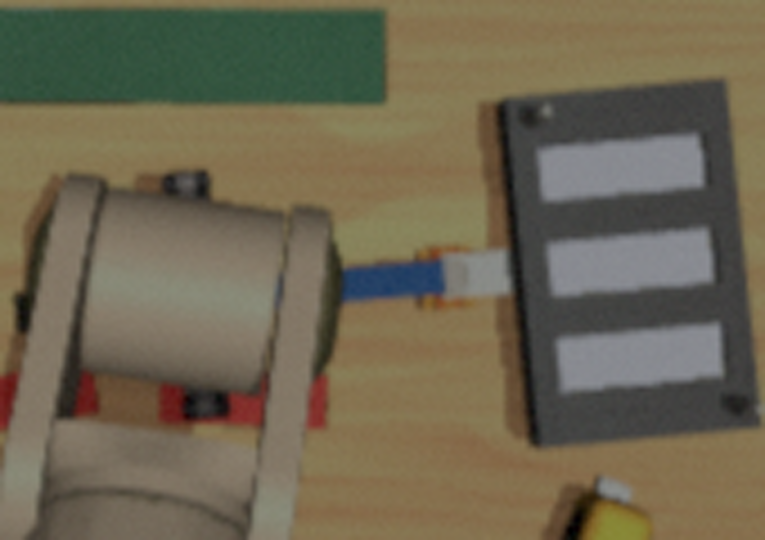

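Emit:
drive_tool:
  series: "-0.017 -0.529 0 0 0 0.29 0.55;-0.017 -0.529 0 0 0 0.29 0.55;-0.017 -0.529 0 0 0 0.29 0.55;-0.017 -0.529 0 0 0 0.29 0.55"

```text
time_s: 16.45
eef_pos: [438.5, 40.0, 130.6]
ee_rot: [-0.001, 0.724, 0.689, 0.0]
force: [-0.1, -0.3, 0.3]
grip_width: 0.552
```

```bash
python3 - <<'E'
from look import *
W=eyes.capture('wrist');save(W,'wr7')
print('shim',rects(W,[0,200,60],[4,255,255],8,300),cur()[:3])
plan((437.2,52.5,60,down(-3.5)))
E
```

```text
shim [([435.3, 24.8], 85.8, [34.0, 109.0]), ([439.0, 152.2], 102.6, [35.0, 61.0])] (np.float64(438.82410671068726), np.float64(39.99140105887776), np.float64(130.68568592724054))
[ 0.102 -0.018  0.589] [-0.002 -0.004  0.023]
```

View pics/wr7.png

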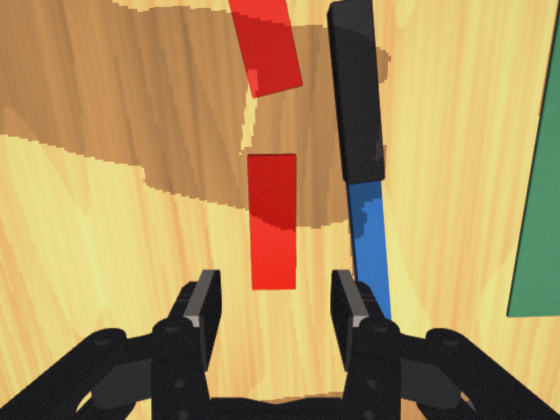

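Emit:
drive_tool:
  series: "0.10 -0.01 0.5 0 0 0.02 0.55;0.10 -0.01 0.85 0 0 0.02 0.55;0.10 -0.01 0.97 0 0 0.02 0.55;0.10 -0.01 0.97 0 0 0.02 0.55;0.10 -0.01 0.97 0 0 0.02 0.55"

```text
time_s: 17.0
eef_pos: [439.0, 52.2, 14.7]
ee_rot: [-0.001, 0.728, 0.686, 0.001]
force: [-0.2, 0.3, -1.1]
grip_width: 0.552
```

Emit:
drive_tool:
  series: "0 0 0.035 0 0 0 0.55;0 0 0.035 0 0 0 0.5;0 0 0.035 0 0 0 0.3;0 0 0.035 0 0 0 0.2;0 0 0.035 0 0 0 0.2"
  newtons: 40

```text
time_s: 17.5
eef_pos: [439.2, 52.2, 10.7]
ee_rot: [-0.001, 0.728, 0.686, 0.001]
force: [0.8, -0.7, -0.5]
grip_width: 0.201
```

Emit:
drive_tool:
  series: "0 0 0 0 0 0 0.55;0 0 0 0 0 0 0.55;0 0 0 0 0 0 0.55;0 0 0.04 0 0 0 0.55;0 0 0.055 0 0 0 0.55;0 0 0.055 0 0 0 0.55"

```text
time_s: 18.1
eef_pos: [438.9, 52.2, 3.7]
ee_rot: [-0.001, 0.728, 0.686, 0.0]
force: [0.1, -0.3, -0.1]
grip_width: 0.551
```

Emit:
drive_tool:
  series: "0 0 0 0 0 0 0.4;0 0 0 0 0 0 0.3;0 0 0 0 0 0 0.2;0 0 0 0 0 0 0.2;0 0 0 0 0 0 0.2"

```text
time_s: 18.6
eef_pos: [439.0, 52.2, 4.0]
ee_rot: [-0.001, 0.728, 0.686, 0.0]
force: [-2.4, -1.1, 5.1]
grip_width: 0.396
```

```bash
python3 - <<'E'
from look import *
R=down(5.5); e=np.array([-.0958,.9954]); f=np.array([429.8,-115.1])
p=f+62*e; print(p)
route((*cur()[:2],30,cur()[3]),(*p,30,R),(*p,5.7,R),(*f,5.7,R))
E
```

```text
[423.8604 -53.3852]
0.000 -0.000 -0.217 0.000 0.000 0.000
--
-0.886 -0.073 -0.002 -0.001 -0.004 -0.311
--
0.000 0.000 0.203 0.000 0.000 0.000
--
-0.517 -0.000 0.000 0.000 0.000 0.000
--
```

Emit:
drive_tool:
  series: "0 0 -0.22 0 0 0 0.2;0 0 -0.22 0 0 0 0.2;0 0 -0.22 0 0 0 0.2"

```text
time_s: 18.9
eef_pos: [439.1, 52.2, 30.5]
ee_rot: [-0.0, 0.728, 0.686, 0.001]
force: [-0.7, 0.5, -1.1]
grip_width: 0.402
```

Emit:
drive_tool:
  series: "-0.886 -0.073 0 0 0 -0.31 0.2;-0.886 -0.073 0 0 0 -0.31 0.2;-0.886 -0.073 0 0 0 -0.31 0.2;-0.886 -0.073 0 0 0 -0.31 0.2;-0.886 -0.073 0 0 0 -0.31 0.2"

```text
time_s: 19.4
eef_pos: [423.7, -53.0, 29.7]
ee_rot: [-0.001, 0.673, 0.74, 0.001]
force: [0.2, 0.1, -0.9]
grip_width: 0.397
```

```bash
python3 - <<'E'
from look import *
W=eyes.capture('wrist');save(W,'wr8');T=eyes.capture('top')
print('cav',rects(T,[0,0,100],[180,45,255],56,roi=(335,165,395,255)))
print('shim',rects(W,[0,200,60],[4,255,255],33,300))
R=down(5.5); e=np.array([-.0958,.9954]); f=np.array([429.8,-115.1])
p=f+62*e; print(cur()[:3],telemetry.sense()['force'],telemetry.sense()['grip_width'])
plan((*p,5.7,R),(*f,5.7,R))
E
```

```text
cav [([463.1, -225.6], 95.4, [35.0, 104.0]), ([516.8, -133.3], 179.9, [23.0, 28.0]), ([523.0, -219.8], 95.5, [36.0, 104.0]), ([582.9, -214.2], 95.3, [35.0, 104.0])]
shim [([426.4, -70.2], 97.5, [35.0, 90.0])]
(np.float64(423.89171037244495), np.float64(-52.460759059404154), np.float64(29.95558251591489)) [ 0.10804582 -0.27278028 -0.28519111] 0.40018171626734905
[-0.008 -0.001  0.202] [-0.    -0.004  0.001]
[-0.525 -0.001  0.201] [-0.    -0.004  0.001]
```

View pics/wr8.png

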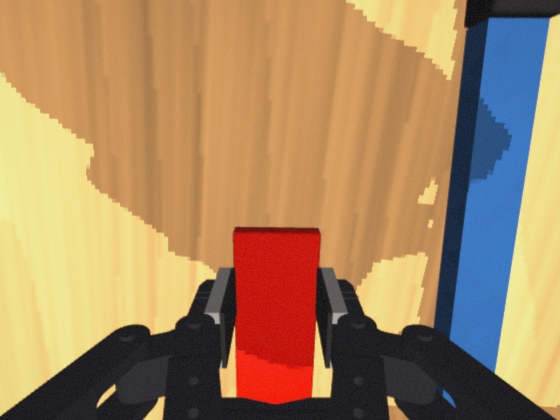

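Emit:
drive_tool:
  series: "-0.008 0 0.1 0 0 0 0.2;-0.008 0 0.2 0 0 0 0.2;-0.008 0 0.2 0 0 0 0.2;-0.008 0 0.2 0 0 0 0.2"

```text
time_s: 19.9
eef_pos: [424.0, -52.7, 6.1]
ee_rot: [-0.001, 0.672, 0.741, 0.001]
force: [0.7, -0.3, 0.1]
grip_width: 0.398
```

Emit:
drive_tool:
  series: "-0.1 0 0 0 0 0 0.2;-0.2 0 0 0 0 0 0.2;-0.3 0 0 0 0 0 0.2;-0.4 0 0 0 0 0 0.2;-0.48 0 0 0 0 0 0.2;-0.52 0 0 0 0 0 0.2;-0.52 0 0 0 0 0 0.2"

```text
time_s: 20.6
eef_pos: [430.1, -115.5, 5.9]
ee_rot: [-0.001, 0.672, 0.74, 0.001]
force: [0.3, -0.3, -0.5]
grip_width: 0.396
```

```bash
python3 - <<'E'
from look import *
T=eyes.capture('top')
print('cav',rects(T,[0,0,100],[180,45,255],56,roi=(335,165,395,255)))
s=telemetry.sense();print(cur()[:3],s['force'],s['wrist_torque'],s['grip_width'])
E
```

```text
cav [([410.3, -156.4], 60.4, [26.0, 90.0]), ([463.0, -225.5], 95.4, [36.0, 104.0]), ([516.8, -133.3], 179.9, [23.0, 28.0]), ([523.0, -219.7], 95.5, [36.0, 104.0]), ([582.8, -214.2], 95.3, [36.0, 104.0])]
(np.float64(429.9501058500084), np.float64(-114.9283414878782), np.float64(5.809019645922751)) [0.69840774 0.077063   0.67828676] [0.04815565 0.06701606 0.02463662] 0.39598505671299933
```

Emit:
drive_tool:
  series: "0 0 0.013 0 0 0 0.2;0 0 0.013 0 0 0 0.45;0 0 0.013 0 0 0 0.5;0 0 0 0 0 0 0.52;0.15 0 -0.02 0 0 0 0.55;0.4 0 -0.5 0 0 0 0.55;0.5 0 -0.9 0 0 0 0.55;0.5 0 -0.9 0 0 0 0.55"

```text
time_s: 21.45
eef_pos: [425.5, -54.8, 118.0]
ee_rot: [0.002, 0.671, 0.741, 0.002]
force: [-0.4, -0.3, -0.8]
grip_width: 0.546
```

```bash
python3 - <<'E'
from look import *
print(cur()[:3]); route((432,180,120,down(10.7)))
E
```

```text
(np.float64(425.54674914168055), np.float64(-54.76038140947371), np.float64(117.9938483175114))
0.971 0.123 -0.008 0.005 0.001 -0.088
0.964 0.166 -0.008 0.005 0.001 -0.088
--
```

Emit:
drive_tool:
  series: "0.97 0.123 0 0 0 -0.09 0.55;0.97 0.123 0 0 0 -0.09 0.55;0.97 0.123 0 0 0 -0.09 0.55;0.97 0.123 0 0 0 -0.09 0.55"

```text
time_s: 21.85
eef_pos: [428.5, 64.5, 118.3]
ee_rot: [0.002, 0.653, 0.757, 0.002]
force: [-0.6, -0.1, 0.3]
grip_width: 0.55
```

Emit:
drive_tool:
  series: "0.96 0.166 0 0 0 -0.09 0.55;0.96 0.166 0 0 0 -0.09 0.55;0.96 0.166 0 0 0 -0.09 0.55;0.96 0.166 0 0 0 -0.09 0.55;0.96 0.166 0 0 0 -0.09 0.55"

```text
time_s: 22.35
eef_pos: [431.3, 180.4, 118.2]
ee_rot: [0.002, 0.636, 0.772, 0.002]
force: [-0.0, 0.7, 0.3]
grip_width: 0.548
```

```bash
python3 - <<'E'
from look import *
W=eyes.capture('wrist')
for r in rects(W,[0,200,60],[4,255,255],8,300):
    print(r); c=np.array(r[0]);a=np.radians(r[1]);g=c+28*np.array([np.cos(a),np.sin(a)])
    plan((*g,15,down(r[1]-90)),(*g,4,down(r[1]-90)))
print(cur()[:3])
T=eyes.capture('top')
print('cav',rects(T,[0,0,100],[180,45,255],56,roi=(335,165,395,255)))
print('shimT',rects(T,[0,150,60],[4,255,255],8,roi=(220,220,345,260)))
E
```

```text
([434.7, 176.4], 102.3, [34.0, 110.0])
[0.199 0.012 0.86 ] [ 0.01   0.002 -0.046]
[0.199 0.011 0.952] [ 0.01   0.002 -0.046]
(np.float64(431.4002234762604), np.float64(180.09277281543714), np.float64(118.24964160903589))
cav [([463.1, -225.3], 95.4, [35.0, 103.0]), ([516.8, -131.9], 179.9, [20.0, 28.0]), ([523.0, -219.4], 94.9, [35.0, 103.0]), ([583.0, -213.8], 95.3, [35.0, 103.0])]
shimT [([429.7, -122.5], 95.4, [32.0, 66.0]), ([439.1, 140.9], 101.5, [32.0, 34.0])]
```

Emit:
drive_tool:
  series: "0.2 0.01 0.5 0.01 0 -0.04 0.55;0.2 0.01 0.8 0.01 0 -0.04 0.55;0.2 0.01 0.93 0.01 0 -0.04 0.55;0.2 0.01 0.95 0.01 0 -0.04 0.55;0.2 0.01 0.95 0.01 0 -0.04 0.55"

```text
time_s: 22.95
eef_pos: [429.2, 203.0, 4.7]
ee_rot: [0.001, 0.629, 0.777, -0.0]
force: [-0.4, 0.4, 0.4]
grip_width: 0.549
```

Emit:
drive_tool:
  series: "0 0 0 0 0 0 0.4;0 0 0 0 0 0 0.3;0 0 0 0 0 0 0.2;0 0 0 0 0 0 0.2;0 0 0 0 0 0 0.2"

```text
time_s: 23.45
eef_pos: [430.2, 202.8, 6.3]
ee_rot: [0.002, 0.629, 0.777, 0.001]
force: [-1.5, -2.1, 6.4]
grip_width: 0.384
```

Emit:
drive_tool:
  series: "0 0 -0.4 0 0 0 0.2;0 0 -0.8 0 0 0 0.2;0 0 -0.8 0 0 0 0.2;0 0 -0.8 0 0 0 0.2"

```text
time_s: 23.85
eef_pos: [430.4, 202.8, 103.7]
ee_rot: [0.003, 0.629, 0.777, 0.002]
force: [0.7, -0.0, -0.9]
grip_width: 0.378
```

```bash
python3 - <<'E'
from look import *
# far: shim centre (601.7,-126.7) grip +28
R=down(5.5); e=np.array([-.0958,.9954]); f=np.array([601.7,-126.7])+28*e
p=f+62*e; print(cur()[:3],p,f)
route((*p,100,R),(*p,30,R))
E
```

```text
(np.float64(430.4445397735646), np.float64(202.82760326924807), np.float64(103.74262827091253)) [593.078 -37.114] [599.0176 -98.8288]
-0.746 0.303 0.014 0.004 0.001 0.076
-0.734 0.331 0.013 0.004 0.001 0.076
-0.721 0.359 0.012 0.004 0.001 0.076
--
0.000 0.000 0.583 0.000 0.000 0.000
--
```

Emit:
drive_tool:
  series: "-0.746 0.303 0 0 0 0.076 0.2;-0.746 0.303 0 0 0 0.076 0.2;-0.746 0.303 0 0 0 0.076 0.2;-0.746 0.303 0 0 0 0.076 0.2"

```text
time_s: 24.25
eef_pos: [484.2, 122.1, 103.1]
ee_rot: [0.002, 0.645, 0.764, 0.001]
force: [0.6, 0.6, -1.0]
grip_width: 0.38
```

Emit:
drive_tool:
  series: "-0.734 0.331 0 0 0 0.076 0.2;-0.734 0.331 0 0 0 0.076 0.2;-0.734 0.331 0 0 0 0.076 0.2;-0.734 0.331 0 0 0 0.076 0.2"

```text
time_s: 24.65
eef_pos: [537.5, 42.4, 102.5]
ee_rot: [0.001, 0.659, 0.752, 0.001]
force: [0.1, 0.8, -0.9]
grip_width: 0.38
```

Emit:
drive_tool:
  series: "-0.721 0.359 0 0 0 0.076 0.2;-0.721 0.359 0 0 0 0.076 0.2;-0.721 0.359 0 0 0 0.076 0.2;-0.721 0.359 0 0 0 0.076 0.2;-0.721 0.359 0 0 0 0.076 0.2"

```text
time_s: 25.15
eef_pos: [590.6, -35.8, 102.3]
ee_rot: [0.0, 0.673, 0.74, 0.001]
force: [-0.7, 0.2, -0.4]
grip_width: 0.379
```

```bash
python3 - <<'E'
from look import *
R=down(5.5); e=np.array([-.0958,.9954]); f=np.array([601.7,-126.7])+28*e
p=f+62*e; c=cur();print(c[:3],telemetry.sense()['grip_width'])
W=eyes.capture('wrist');print('shim',rects(W,[0,200,60],[4,255,255],c[2]+2,300))
T=eyes.capture('top');print('shimT',rects(T,[0,150,60],[4,255,255],c[2]+2,50,roi=(230,130,360,230)))
plan((*p,30,R),(*p,7.5,R),(*f,7.5,R))
E
```

```text
(np.float64(590.6320692200879), np.float64(-35.7759719322761), np.float64(102.28511054367375)) 0.3786823481063478
shim [([494.2, -59.4], 96.1, [23.0, 53.0]), ([593.1, -52.8], 91.9, [35.0, 93.0])]
shimT []
[-0.01   0.016  0.605] [ 0.004 -0.001 -0.001]
[-0.011  0.015  0.793] [ 0.004 -0.001 -0.001]
[-0.527  0.016  0.793] [ 0.004 -0.001 -0.001]
```

```bash
python3 - <<'E'
from look import *
R=down(8.5); e=np.array([-.0958,.9954]); f=np.array([602,-126.7])+28*e
p=f+62*e
route((*p,8,R),(*f,8,R))
E
```

```text
-0.011 0.018 0.789 0.004 -0.001 -0.106
--
-0.516 -0.027 0.000 0.000 0.000 0.000
--
```

Emit:
drive_tool:
  series: "-0.01 0.018 0.4 0 0 -0.1 0.2;-0.01 0.018 0.7 0 0 -0.1 0.2;-0.01 0.018 0.79 0 0 -0.1 0.2;-0.01 0.018 0.79 0 0 -0.1 0.2;-0.01 0.018 0.79 0 0 -0.1 0.2"

```text
time_s: 25.75
eef_pos: [594.1, -36.8, 9.3]
ee_rot: [0.001, 0.654, 0.757, 0.001]
force: [-0.2, 0.4, 0.1]
grip_width: 0.379
```

```bash
python3 - <<'E'
from look import *
c=cur();print(c[:3],telemetry.sense()['force'])
W=eyes.capture('wrist');print('shim',rects(W,[0,200,60],[4,255,255],9,300))
T=eyes.capture('top');print('shimT',rects(T,[0,150,60],[4,255,255],9,50,roi=(230,130,360,225)))
R=down(8.5); e=np.array([-.0958,.9954]); f=np.array([602,-126.7])+28*e
plan((*f,8,R))
E
```

```text
(np.float64(594.1114209040334), np.float64(-36.80452962918424), np.float64(9.327440530315378)) [-0.20666529  0.40794975  0.06456344]
shim [([598.1, -55.4], 95.0, [36.0, 94.0])]
shimT []
[-0.516 -0.033  0.013] [ 0.009  0.002 -0.006]
```

Emit:
drive_tool:
  series: "-0.1 -0.03 0.018 0 0 0 0.2;-0.2 -0.05 0.018 0 0 0 0.2;-0.3 -0.05 0.018 0 0 0 0.2;-0.4 -0.05 0.018 0 0 0 0.2;-0.48 -0.05 0.018 0 0 0 0.2;-0.516 -0.05 0.018 0 0 0 0.2;-0.516 -0.05 0.018 0 0 0 0.2"

```text
time_s: 26.55
eef_pos: [597.3, -99.8, 7.3]
ee_rot: [0.002, 0.654, 0.756, 0.001]
force: [-0.6, 0.3, 0.3]
grip_width: 0.373
```

```bash
python3 - <<'E'
from look import *
c=cur();s=telemetry.sense();print(c[:3],s['force'],s['grip_width'])
W=eyes.capture('wrist');print('shim',rects(W,[0,200,60],[4,255,255],9,300))
T=eyes.capture('top')
print('cav',rects(T,[0,0,100],[180,45,255],56,roi=(335,165,395,255)))
E
```

```text
(np.float64(597.3419354878488), np.float64(-99.7973490311451), np.float64(7.304266025957306)) [-0.56576255  0.27157617  0.3131412 ] 0.37344746528886974
shim [([600.7, -115.6], 94.7, [36.0, 90.0])]
cav [([463.1, -225.2], 95.4, [35.0, 103.0]), ([520.4, -211.0], 101.5, [42.0, 122.0]), ([584.6, -230.0], 94.9, [35.0, 71.0]), ([614.2, -147.0], 68.1, [27.0, 63.0])]
```

Emit:
drive_tool:
  series: "0 0 0.01 0 0 0 0.3;0 0 0.01 0 0 0 0.45;0 0 0.005 0 0 0 0.5;0 0 0.005 0 0 0 0.5;0.15 0 -0.02 0 0 0 0.5;0.4 0 -0.5 0 0 0 0.5;0.5 0 -0.95 0 0 0 0.5;0.5 0 -0.95 0 0 0 0.5"

```text
time_s: 27.45
eef_pos: [589.1, -37.5, 126.0]
ee_rot: [0.004, 0.653, 0.757, 0.003]
force: [-0.2, 0.3, 0.1]
grip_width: 0.501
```

```bash
python3 - <<'E'
from look import *
print(cur()[:3])
W=eyes.capture('wrist');print('shim',rects(W,[0,200,60],[4,255,255],8,300))
R=Ro.from_quat([.672,.739,-.029,.033]); p=np.array([502.8,38,18.4])
q=p-R.apply([0,0,110]); print(q)
route((*q,R),(*p,R))
T=eyes.capture('top');save(T,'t8')
print('cav',rects(T,[0,0,100],[180,45,255],56,roi=(335,165,395,255)))
print('shimT',rects(T,[0,150,60],[4,255,255],8,50,roi=(310,130,360,260)))
i=cv2.imread('pics/t8.png')[150:270,260:400];cv2.imwrite('pics/t8c.png',cv2.resize(i,None,fx=4.5,fy=4.5,interpolation=cv2.INTER_CUBIC))
E
```

```text
(np.float64(589.0887201413009), np.float64(-37.508560074081984), np.float64(126.01114182799039))
shim [([599.9, -116.3], 95.0, [34.0, 96.0]), ([431.7, -133.8], 95.3, [37.0, 97.0])]
[501.72182647  47.59704292 127.97524496]
0.809 -0.621 -0.014 0.026 -0.170 0.105
--
-0.000 0.000 0.917 0.000 0.000 0.000
--
cav [([463.1, -225.3], 95.4, [35.0, 103.0]), ([522.9, -219.5], 95.5, [36.0, 104.0]), ([582.9, -214.3], 95.3, [35.0, 104.0])]
shimT [([430.0, -125.7], 95.0, [33.0, 70.0])]
```

View pics/t8c.png

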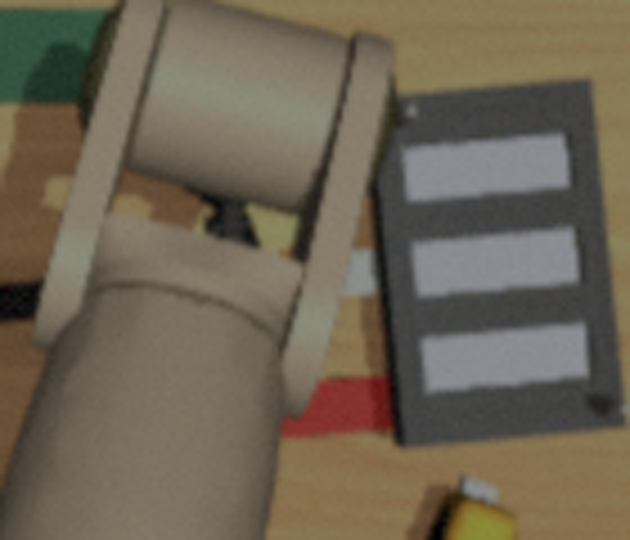

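Emit:
drive_tool:
  series: "0.81 -0.62 0 0.026 -0.17 0.105 0.5;0.81 -0.62 0 0.026 -0.17 0.105 0.5;0.81 -0.62 0 0.026 -0.17 0.105 0.5;0.81 -0.62 0 0.026 -0.17 0.105 0.5;0.81 -0.62 0 0.026 -0.17 0.105 0.5"

```text
time_s: 28.05
eef_pos: [501.2, 47.3, 123.3]
ee_rot: [0.032, 0.672, 0.739, -0.03]
force: [0.2, 0.3, 0.2]
grip_width: 0.5
```

```bash
python3 - <<'E'
from look import *
R=Ro.from_quat([.672,.739,-.029,.033]); p=np.array([502.8,38,18.4])
W=eyes.capture('wrist');print('blue',rects(W,[100,110,40],[125,255,255],24,500))
route((*p,R))
E
```

```text
blue [([510.7, -32.1], 96.5, [20.0, 182.0])]
0.003 0.004 0.877 -0.005 -0.001 -0.001
--
```

Emit:
drive_tool:
  series: "0.003 0.004 0.5 0 0 0 0.5;0.003 0.004 0.8 0 0 0 0.5;0.003 0.004 0.875 0 0 0 0.5;0.003 0.004 0.875 0 0 0 0.5;0.003 0.004 0.875 0 0 0 0.5"

```text
time_s: 28.6
eef_pos: [504.2, 37.7, 20.3]
ee_rot: [0.033, 0.673, 0.739, -0.029]
force: [0.0, 1.0, 0.2]
grip_width: 0.495
```

Emit:
drive_tool:
  series: "0 0 0 0 0 0 0.3;0 0 0 0 0 0 0.1;0 0 0 0 0 0 0;0 0 0 0 0 0 0;0 0 0 0 0 0 0"
  newtons: 90

```text
time_s: 29.1
eef_pos: [505.2, 37.7, 22.6]
ee_rot: [0.034, 0.673, 0.739, -0.028]
force: [-3.3, 0.5, 11.2]
grip_width: 0.213
```

```bash
python3 - <<'E'
from look import *
s=telemetry.sense();print(cur()[:3],s['force'],s['wrist_torque'],s['grip_width'])
P=(516,-105.5,25)
c=cur(); n=tcp(-.088,P,d=145,g=5); o=np.array(c[:3])-n[:3]; print(o)
plan(*[(*(np.array(tcp(t,P,d=145,g=5)[:3])+o),tcp(t)[3]) for t in (-.088,-.03,.05,.12,.2,.28,.34)])
E
```

```text
(np.float64(505.20711618578105), np.float64(37.696461751149805), np.float64(22.59081706680113)) [-3.26125565  0.52166952 11.17122612] [-0.09887813  0.59951065 -0.28915503] 0.21307094803147228
[ 3.40519493 -0.95750103  5.35370205]
[0. 0. 0.] [ 0.009  0.002 -0.009]
[-0.005  0.    -0.07 ] [ 0.009  0.118 -0.009]
[-0.017  0.001 -0.166] [ 0.009  0.278 -0.009]
[-0.035  0.001 -0.249] [ 0.01   0.418 -0.008]
[-0.062  0.002 -0.341] [ 0.01   0.578 -0.008]
[-0.096  0.002 -0.432] [ 0.01   0.738 -0.008]
[-0.127  0.003 -0.498] [ 0.011  0.858 -0.007]
```

Emit:
drive_tool:
  series: "-0.003 0 -0.035 0 0.06 0 0;-0.005 0 -0.07 0 0.118 0 0;-0.01 0 -0.118 0 0.2 0 0;-0.017 0 -0.166 0 0.278 0 0;-0.025 0 -0.208 0 0.35 0 0;-0.035 0 -0.249 0 0.418 0 0;-0.048 0 -0.295 0 0.5 0 0;-0.062 0 -0.341 0 0.578 0 0;-0.062 0 -0.341 0 0.578 0 0"

```text
time_s: 30.0
eef_pos: [505.6, 33.2, 64.6]
ee_rot: [-0.072, 0.67, 0.736, 0.069]
force: [0.0, -0.4, -8.2]
grip_width: 0.216
```

```bash
python3 - <<'E'
from look import *
s=telemetry.sense();print(cur()[:3],s['force'],s['wrist_torque'],s['grip_width'])
T=eyes.capture('top')
print('cav',rects(T,[0,0,100],[180,45,255],56,roi=(335,165,395,255)))
E
```

```text
(np.float64(505.6200125267858), np.float64(33.18624861309108), np.float64(64.58575793007327)) [ 6.67504508e-03 -4.42195835e-01 -8.20717662e+00] [-0.51006418 -0.04957187  0.05411307] 0.21635345011039545
cav [([462.7, -222.0], 95.0, [35.0, 105.0]), ([522.6, -216.0], 95.9, [36.0, 105.0]), ([582.2, -210.4], 95.6, [35.0, 105.0])]
```

Emit:
drive_tool:
  series: "0.1 0 -0.02 0 0 0 0;0.3 0 -0.02 0 0 0 0;0.6 0 -0.02 0 0 0 0;0.8 0 -0.2 0 0 0 0;0.8 0 -0.5 0 0 0 0;0.8 0 -0.5 0 0 0 0"

```text
time_s: 30.65
eef_pos: [499.0, 116.2, 145.7]
ee_rot: [-0.068, 0.669, 0.737, 0.071]
force: [-0.1, -0.3, -8.6]
grip_width: 0.214
```

```bash
python3 - <<'E'
from look import *
s=telemetry.sense();print(cur()[:3],s['force'],s['wrist_torque'],s['grip_width'])
T=eyes.capture('top')
print('cav',rects(T,[0,0,100],[180,45,255],56,roi=(335,165,395,255)))
print('shimT',rects(T,[0,150,60],[4,255,255],8,50,roi=(300,130,360,260)))
print('orange',rects(T,[10,150,80],[20,255,255],23,10,roi=(300,195,345,230)))
route((666,147,130,down(0.8)),(666,147,25,down(0.8)))
E
```

```text
(np.float64(499.00177087728656), np.float64(116.23240442115285), np.float64(145.71083805118263)) [-0.14235426 -0.2730763  -8.59423079] [-0.4614835  -0.13975763 -0.0326338 ] 0.21354728894683297
cav [([462.7, -222.0], 95.4, [35.0, 104.0]), ([522.5, -216.2], 95.9, [36.0, 105.0]), ([582.2, -210.2], 95.6, [35.0, 104.0])]
shimT [([429.6, -124.0], 95.4, [32.0, 69.0]), ([596.9, -106.4], 94.5, [33.0, 71.0])]
orange [([514.5, -108.4], 179.9, [29.0, 35.0])]
0.050 0.709 0.072 0.001 -0.198 0.080
0.085 0.707 0.065 0.001 -0.198 0.080
--
0.000 0.000 0.875 0.000 0.000 0.000
--
```

Emit:
drive_tool:
  series: "0.05 0.71 0.07 0 -0.2 0.08 0;0.05 0.71 0.07 0 -0.2 0.08 0;0.05 0.71 0.07 0 -0.2 0.08 0;0.05 0.71 0.07 0 -0.2 0.08 0"

```text
time_s: 31.1
eef_pos: [580.7, 131.9, 133.6]
ee_rot: [-0.036, 0.687, 0.725, 0.033]
force: [-0.9, 0.7, -9.4]
grip_width: 0.216
```

Emit:
drive_tool:
  series: "0.085 0.707 0.065 0 -0.2 0.08 0;0.085 0.707 0.065 0 -0.2 0.08 0;0.085 0.707 0.065 0 -0.2 0.08 0;0.085 0.707 0.065 0 -0.2 0.08 0;0.085 0.707 0.065 0 -0.2 0.08 0"

```text
time_s: 31.6
eef_pos: [663.6, 147.1, 126.0]
ee_rot: [-0.002, 0.702, 0.712, -0.003]
force: [0.7, 0.1, -8.8]
grip_width: 0.211
```

```bash
python3 - <<'E'
from look import *
s=telemetry.sense();print(cur()[:3],s['force'],s['wrist_torque'])
W=eyes.capture('wrist')
print('mat',rects(W,[55,60,20],[85,255,255],4,2000))
print('black',rects(W,[0,0,0],[180,255,45],cur()[2]+10,3000,roi=(180,0,380,255)))
route((666,147,25,down(0.8)))
E
```

```text
(np.float64(663.6274915889214), np.float64(147.13246560320468), np.float64(126.01043314297445)) [ 0.66510256  0.12636557 -8.75338662] [ 0.00884709 -0.00383625  0.00292882]
mat [([691.8, 190.9], 88.9, [7.0, 188.0]), ([637.6, 186.2], 90.4, [9.0, 196.0])]
black [([665.1, 212.9], 89.2, [25.0, 85.0])]
0.001 0.022 0.846 -0.011 0.004 0.001
--
```

Emit:
drive_tool:
  series: "0 0.02 0.5 0 0 0 0;0 0.02 0.8 0 0 0 0;0 0.02 0.86 0 0 0 0;0 0.02 0.86 0 0 0 0;0 0.02 0.86 0 0 0 0"

```text
time_s: 32.15
eef_pos: [667.2, 146.9, 26.5]
ee_rot: [0.0, 0.702, 0.712, -0.001]
force: [1.2, -0.5, -8.0]
grip_width: 0.213
```

Emit:
drive_tool:
  series: "0 0 0.025 0 0 0 0;0 0 0.04 0 0 0 0;0 0 0.04 0 0 0 0"

```text
time_s: 32.45
eef_pos: [667.4, 146.9, 22.4]
ee_rot: [0.001, 0.702, 0.712, -0.0]
force: [-0.5, -0.3, -9.2]
grip_width: 0.216
```

Emit:
drive_tool:
  series: "0 0 0.015 0 0 0 0;0 0 0.025 0 0 0 0;0 0 0.025 0 0 0 0"

```text
time_s: 32.75
eef_pos: [667.3, 146.9, 19.2]
ee_rot: [0.001, 0.702, 0.712, -0.001]
force: [-0.5, 0.5, -9.4]
grip_width: 0.215
```

Emit:
drive_tool:
  series: "0 0 0.02 0 0 0 0;0 0 0.025 0 0 0 0;0 0 0.025 0 0 0 0"

```text
time_s: 33.05
eef_pos: [667.1, 147.0, 15.9]
ee_rot: [0.0, 0.702, 0.712, -0.001]
force: [-0.6, 0.3, -9.0]
grip_width: 0.214
```

Emit:
drive_tool:
  series: "0 0 0.015 0 0 0 0;0 0 0.017 0 0 0 0;0 0 0.017 0 0 0 0"

```text
time_s: 33.35
eef_pos: [667.5, 147.0, 15.0]
ee_rot: [0.001, 0.702, 0.712, -0.0]
force: [-5.3, -1.2, 3.3]
grip_width: 0.211
```

Emit:
drive_tool:
  series: "0 0 0.01 0 0 0 0;0 0 0.013 0 0 0 0;0 0 0.013 0 0 0 0"

```text
time_s: 33.65
eef_pos: [667.5, 147.0, 14.9]
ee_rot: [0.001, 0.702, 0.712, -0.0]
force: [-7.9, -1.7, 7.5]
grip_width: 0.207
```

Emit:
drive_tool:
  series: "0 0 0 0 0 0 0.25;0 0 0 0 0 0 0.35;0 0 0 0 0 0 0.5;0 0 0 0 0 0 0.55;0 0 -0.4 0 0 0 0.55;0 0 -0.8 0 0 0 0.55;0 0 -0.98 0 0 0 0.55;0 0 -0.98 0 0 0 0.55"

```text
time_s: 34.45
eef_pos: [669.2, 147.3, 137.2]
ee_rot: [0.004, 0.702, 0.712, 0.003]
force: [0.1, -0.1, 0.1]
grip_width: 0.545
```

```bash
python3 - <<'E'
from look import *
print(cur()[:3])
T=eyes.capture('top');save(T,'t9')
W=eyes.capture('wrist');print('blue',rects(W,[100,110,40],[125,255,255],20,500))
print('blank',rects(T,[0,60,10],[14,255,110],24,roi=(390,150,460,280)))
print('cav',rects(T,[0,0,100],[180,45,255],56,roi=(335,165,395,255)))
for n in ['blank1_mid']: print([(np.round(d['rect']).astype(int).tolist(),round(d['confidence'],2)) for d in nets.spot_in(n,T)])
i=cv2.imread('pics/t9.png')[130:270,180:460];cv2.imwrite('pics/t9c.png',cv2.resize(i,None,fx=2.8,fy=2.8,interpolation=cv2.INTER_CUBIC))
E
```

```text
(np.float64(669.1962347639754), np.float64(147.3498737324964), np.float64(137.23936107255696))
blue [([668.7, 86.4], 91.4, [21.0, 164.0])]
blank [([426.3, -388.6], 104.7, [28.0, 104.0]), ([542.8, -413.7], 81.3, [27.0, 105.0]), ([602.7, -376.1], 101.5, [26.0, 104.0])]
cav [([462.7, -221.9], 95.4, [35.0, 104.0]), ([522.5, -216.1], 95.7, [36.0, 104.0]), ([582.3, -210.1], 95.6, [35.0, 104.0])]
[([401, 171, 442, 190], 0.9)]
```

View pics/t9c.png

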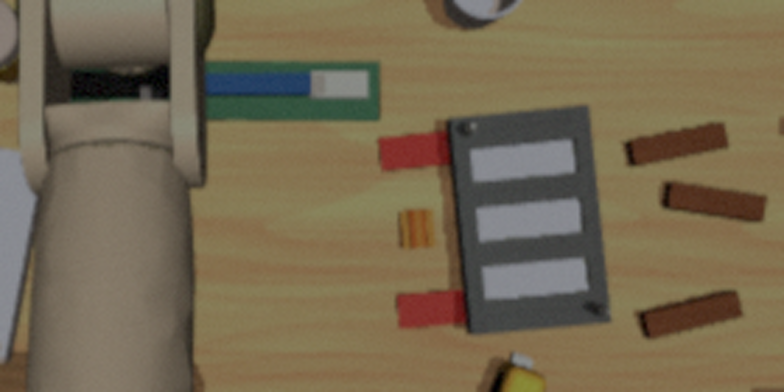

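```bash
python3 - <<'E'
from look import *
route((525,-245,230,down(5.6)))
E
```

```text
-0.813 -0.308 -0.204 -0.001 0.001 -0.042
-0.806 -0.324 -0.204 -0.001 0.001 -0.042
-0.799 -0.341 -0.205 -0.001 0.001 -0.042
-0.792 -0.358 -0.205 -0.001 0.001 -0.042
--
```

Emit:
drive_tool:
  series: "-0.81 -0.31 -0.2 0 0 -0.042 0.55;-0.81 -0.31 -0.2 0 0 -0.042 0.55;-0.81 -0.31 -0.2 0 0 -0.042 0.55;-0.81 -0.31 -0.2 0 0 -0.042 0.55"

```text
time_s: 35.0
eef_pos: [630.7, 48.4, 154.6]
ee_rot: [-0.0, 0.695, 0.719, -0.002]
force: [0.2, 0.8, -0.3]
grip_width: 0.547
```

Emit:
drive_tool:
  series: "-0.81 -0.32 -0.2 0 0 -0.042 0.55;-0.81 -0.32 -0.2 0 0 -0.042 0.55;-0.81 -0.32 -0.2 0 0 -0.042 0.55;-0.81 -0.32 -0.2 0 0 -0.042 0.55"

```text
time_s: 35.4
eef_pos: [595.7, -50.1, 178.2]
ee_rot: [-0.001, 0.688, 0.726, -0.002]
force: [-0.4, 0.4, 0.1]
grip_width: 0.548
```

Emit:
drive_tool:
  series: "-0.8 -0.34 -0.2 0 0 -0.042 0.55;-0.8 -0.34 -0.2 0 0 -0.042 0.55;-0.8 -0.34 -0.2 0 0 -0.042 0.55;-0.8 -0.34 -0.2 0 0 -0.042 0.55"

```text
time_s: 35.8
eef_pos: [560.6, -147.4, 201.7]
ee_rot: [-0.001, 0.681, 0.733, -0.001]
force: [-0.2, -0.3, -1.0]
grip_width: 0.549
```

Emit:
drive_tool:
  series: "-0.79 -0.36 -0.2 0 0 -0.042 0.55;-0.79 -0.36 -0.2 0 0 -0.042 0.55;-0.79 -0.36 -0.2 0 0 -0.042 0.55;-0.79 -0.36 -0.2 0 0 -0.042 0.55;-0.79 -0.36 -0.2 0 0 -0.042 0.55;-0.79 -0.36 -0.2 0 0 -0.042 0.55"

```text
time_s: 36.4
eef_pos: [525.3, -243.1, 225.2]
ee_rot: [-0.002, 0.672, 0.741, -0.001]
force: [-0.6, 0.0, -0.5]
grip_width: 0.549
```

```bash
python3 - <<'E'
from look import *
print(cur()[:3])
W=eyes.capture('wrist');save(W,'wr10');T=eyes.capture('top')
h=cv2.cvtColor(W['frame'],cv2.COLOR_RGB2HSV)
uv=proj(W,[[465,-222,56],[525,-216,56],[585,-210,56],[555,-213,66],[600,-376,24]]);print(uv.round())
for u,v in uv:
    if 0<=int(v)<420 and 0<=int(u)<560: print(h[int(v),int(u)])
print('cav',rects(W,[0,0,130],[180,45,255],56,1000))
print('cavtop z66',rects(W,[0,0,130],[180,45,255],66,1000))
print('blank',rects(W,[0,60,10],[14,255,120],24,400))
E
```

```text
(np.float64(525.293850988844), np.float64(-243.12592877625175), np.float64(225.24635471650166))
[[208. 160.]
 [278. 160.]
 [349. 160.]
 [315. 162.]
 [333. 309.]]
[110   6 244]
[ 25  22 196]
[ 27  27 201]
[30  6 79]
[154  71  25]
cav [([585.2, -210.4], 95.0, [33.0, 108.0]), ([494.2, -217.7], 98.5, [93.0, 112.0])]
cavtop z66 [([583.0, -208.9], 95.0, [32.0, 104.0]), ([495.0, -216.1], 98.5, [90.0, 109.0])]
blank [([268.7, -501.5], 85.7, [77.0, 87.0])]
```

```bash
cat >> look.py <<'E'
def cavs(W,thr=150):
    g=cv2.inRange(cv2.cvtColor(W['frame'],cv2.COLOR_RGB2GRAY),thr,255); g=cv2.morphologyEx(g,cv2.MORPH_OPEN,np.ones((5,5),np.uint8))
    for q in cv2.findContours(g,cv2.RETR_EXTERNAL,cv2.CHAIN_APPROX_NONE)[0]:
        if cv2.contourArea(q)<1000: continue
        b=cv2.boxPoints(cv2.minAreaRect(q))
        print([back(W,b,z)[:,:2].mean(0).round(1).tolist() for z in (56,66)], cv2.minAreaRect(q)[1])
E
python3 - <<'E'
from look import *
W=eyes.capture('wrist')
for t in (150,185): print(t);cavs(W,t)
route((604,-370,150,down(11.5)))
E
```

```text
150
[[585.5, -210.6], [583.4, -209.2]] (39.753292083740234, 125.07455444335938)
[[463.4, -222.6], [465.2, -220.8]] (125.0920181274414, 39.717041015625)
[[524.1, -216.2], [524.0, -214.6]] (124.0, 41.0)
[[532.9, -118.9], [532.4, -120.4]] (70.0, 102.0)
[[532.5, -293.2], [532.1, -289.1]] (558.9998779296875, 411.99993896484375)
185
[[463.4, -222.5], [465.2, -220.7]] (122.9922103881836, 38.5647087097168)
[[585.5, -210.6], [583.4, -209.2]] (38.72901153564453, 125.13111114501953)
[[524.2, -216.6], [524.0, -214.9]] (123.0, 41.0)
[[532.5, -292.5], [532.0, -288.4]] (411.0, 559.0)
-0.554 0.279 0.314 -0.004 -0.001 -0.104
-0.568 0.249 0.315 -0.004 -0.001 -0.104
--
```

Emit:
drive_tool:
  series: "-0.55 0.28 0.2 0 0 -0.1 0.48;-0.55 0.28 0.31 0 0 -0.1 0.48;-0.55 0.28 0.31 0 0 -0.1 0.48;-0.55 0.28 0.31 0 0 -0.1 0.48"

```text
time_s: 36.95
eef_pos: [564.6, -306.0, 187.8]
ee_rot: [-0.002, 0.653, 0.757, -0.001]
force: [0.3, 1.3, 0.0]
grip_width: 0.481
```

Emit:
drive_tool:
  series: "-0.57 0.25 0.31 0 0 -0.1 0.48;-0.57 0.25 0.31 0 0 -0.1 0.48;-0.57 0.25 0.31 0 0 -0.1 0.48;-0.57 0.25 0.31 0 0 -0.1 0.48;-0.57 0.25 0.31 0 0 -0.1 0.48;-0.57 0.25 0.31 0 0 -0.1 0.48"

```text
time_s: 37.55
eef_pos: [604.3, -368.5, 152.3]
ee_rot: [-0.001, 0.634, 0.773, -0.001]
force: [-0.2, 0.1, -0.1]
grip_width: 0.481
```

```bash
python3 - <<'E'
from look import *
print(cur()[:3])
W=eyes.capture('wrist');save(W,'wr11');T=eyes.capture('top')
uv=proj(W,[[604,-350,24]]).astype(int)[0];print(uv,cv2.cvtColor(W['frame'],cv2.COLOR_RGB2HSV)[uv[1],uv[0]])
print('blankW',rects(W,[0,60,30],[14,255,140],24,400))
print('blankT',rects(T,[0,60,10],[14,255,110],24,roi=(390,150,460,280)))
plan((604,-376,60,down(11.5)))
i=cv2.imread('pics/wr11.png')
E
```

```text
(np.float64(604.2994213018874), np.float64(-368.47273646321645), np.float64(152.336536562945))
[279 180] [ 11 188  92]
blankW [([537.7, -431.7], 81.1, [16.0, 69.0]), ([546.5, -415.4], 80.9, [28.0, 105.0]), ([604.3, -378.5], 102.1, [27.0, 102.0]), ([433.4, -390.4], 105.8, [40.0, 101.0])]
blankT [([596.4, -354.7], 94.9, [39.0, 74.0])]
[-0.06  -0.01   0.764] [-0.008 -0.002 -0.007]
```

View pics/wr11.png

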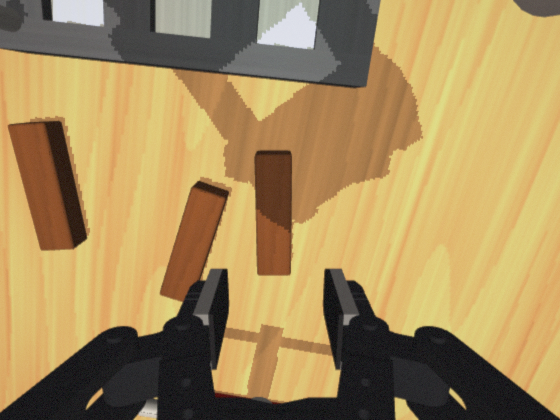

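Emit:
drive_tool:
  series: "-0.073 -0.014 0.4 0 0 -0.01 0.48;-0.073 -0.014 0.8 0 0 -0.01 0.48;-0.073 -0.014 0.9 0 0 -0.01 0.48;-0.073 -0.014 0.9 0 0 -0.01 0.48"

```text
time_s: 38.05
eef_pos: [603.4, -377.0, 42.8]
ee_rot: [-0.003, 0.632, 0.775, -0.001]
force: [-0.3, -0.2, 0.6]
grip_width: 0.482
```

Emit:
drive_tool:
  series: "0 0 0.15 0 0 0 0.48;0 0 0.25 0 0 0 0.48;0 0 0.255 0 0 0 0.48;0 0 0.255 0 0 0 0.48"

```text
time_s: 38.45
eef_pos: [603.4, -377.0, 12.5]
ee_rot: [-0.003, 0.632, 0.775, -0.001]
force: [-0.4, -0.1, -0.1]
grip_width: 0.482
```

```bash
python3 -c "
from look import *
print(cur()[:3]);plan((604.3,-377.5,14,down(12)))"
```

```text
(np.float64(603.363543299413), np.float64(-377.0487906077173), np.float64(12.536522506116379))
[-0.005  0.007 -0.012] [-0.011 -0.006 -0.014]
```

Emit:
drive_tool:
  series: "-0.005 0.007 -0.012 0 0 0 0.3;-0.005 0.007 -0.012 0 0 0 0.2;-0.005 0.007 -0.012 0 0 0 0.1;-0.005 0.007 -0.012 0 0 0 0.1;-0.005 0.007 -0.012 0 0 0 0.1"
  newtons: 40

```text
time_s: 38.95
eef_pos: [604.8, -377.8, 14.9]
ee_rot: [-0.002, 0.632, 0.775, -0.001]
force: [-0.4, -0.1, 5.2]
grip_width: 0.31
```

Emit:
drive_tool:
  series: "0 0 -0.4 0 0 0 0.1;0 0 -0.8 0 0 0 0.1;0 0 -0.98 0 0 0 0.1;0 0 -0.98 0 0 0 0.1;0 0 -0.98 0 0 0 0.1"

```text
time_s: 39.45
eef_pos: [604.9, -377.5, 131.2]
ee_rot: [-0.003, 0.632, 0.775, -0.001]
force: [-0.8, -0.1, -1.3]
grip_width: 0.308
```

```bash
cat >> look.py <<'E'
def held(W,zoff):
    """held blank: outline in tool coordinates (x along length), assumes tool about vertical"""
    c=cur(); m=hsvmask(W,[0,60,30],[14,255,160]); best=None
    for q in cv2.findContours(m,cv2.RETR_EXTERNAL,cv2.CHAIN_APPROX_NONE)[0]:
        if cv2.contourArea(q)<800: continue
        p=back(W,q[:,0,:].astype(float),c[2]+zoff)-np.array(c[:3]); t=c[3].inv().apply(p)
        if abs(t[:,1].mean())<15: print('x',t[:,0].min().round(1),t[:,0].max().round(1),'y at x>30',np.percentile(t[t[:,0]>30][:,1],[3,97]).round(1),'y at x 12..25',np.percentile(t[(t[:,0]>12)&(t[:,0]<25)][:,1],[3,97]).round(1))
E
python3 - <<'E'
from look import *
W=eyes.capture('wrist'); held(W,10); print(cur()[:3],telemetry.sense()['grip_width'])
e=np.array([-.0968,.9953])
route((584.5,-209.9,140,down(5.56)))
E
```

```text
x -52.8 51.2 y at x>30 [-12.4  15. ] y at x 12..25 [-12.5  14.8]
(np.float64(604.6044254412088), np.float64(-377.32913882159403), np.float64(130.2819653714453)) 0.3122471490114507
0.700 0.058 -0.038 -0.007 -0.004 0.105
0.702 0.021 -0.039 -0.007 -0.004 0.105
--
```

Emit:
drive_tool:
  series: "0.7 0.06 0 0 0 0.105 0.1;0.7 0.06 0 0 0 0.105 0.1;0.7 0.06 0 0 0 0.105 0.1;0.7 0.06 0 0 0 0.105 0.1"

```text
time_s: 39.9
eef_pos: [594.4, -292.9, 129.1]
ee_rot: [-0.005, 0.652, 0.758, -0.001]
force: [1.0, -0.4, -0.5]
grip_width: 0.315
```

Emit:
drive_tool:
  series: "0.7 0.02 0 0 0 0.105 0.1;0.7 0.02 0 0 0 0.105 0.1;0.7 0.02 0 0 0 0.105 0.1;0.7 0.02 0 0 0 0.105 0.1;0.7 0.02 0 0 0 0.105 0.1"

```text
time_s: 40.4
eef_pos: [584.2, -210.9, 129.0]
ee_rot: [-0.005, 0.672, 0.74, -0.002]
force: [0.7, -0.9, -0.4]
grip_width: 0.308
```

```bash
python3 - <<'E'
from look import *
W=eyes.capture('wrist');save(W,'wr12'); held(W,10); print(cur()[:3])
T=eyes.capture('top')
print('cav',rects(T,[0,0,100],[180,45,255],56,roi=(335,165,395,255)))
cavs(W,170)
plan((583.8,-210.4,84,down(5.56)),(583.8,-210.4,70.5,down(5.56)))
E
```

```text
x -50.8 51.3 y at x>30 [-12.9  14.7] y at x 12..25 [-12.8  14.8]
(np.float64(584.1537644964584), np.float64(-210.91559097439682), np.float64(129.06084806386036))
cav [([556.7, -195.7], 153.4, [25.0, 31.0])]
[[413.9, -343.3], [421.5, -333.6]] (83.0, 51.0)
[[522.5, -217.5], [525.1, -213.6]] (158.52468872070312, 52.224090576171875)
[[580.1, -167.3], [580.0, -165.7]] (55.4991340637207, 26.46550178527832)
[[460.7, -223.7], [466.2, -219.5]] (164.57618713378906, 47.96767807006836)
[[486.5, -129.5], [490.8, -129.7]] (47.0, 42.0)
[[568.1, -117.9], [568.6, -118.6]] (62.0, 45.0)
[[696.3, -212.4], [690.9, -208.8]] (419.0, 217.0)
[[435.3, -125.3], [441.9, -125.7]] (42.99999237060547, 109.99998474121094)
[0.001 0.001 0.376] [-0.018 -0.01  -0.001]
[0.001 0.002 0.489] [-0.018 -0.01  -0.001]
```

Emit:
drive_tool:
  series: "0 0.001 0.2 -0.018 -0.01 0 0.1;0 0.001 0.37 -0.018 -0.01 0 0.1;0 0.001 0.37 -0.018 -0.01 0 0.1;0 0.001 0.37 -0.018 -0.01 0 0.1"

```text
time_s: 40.9
eef_pos: [584.0, -211.2, 85.1]
ee_rot: [-0.0, 0.672, 0.74, 0.0]
force: [0.2, -0.2, 0.5]
grip_width: 0.31
```

Emit:
drive_tool:
  series: "0 0 0.03 0 0 0 0.1;0 0 0.06 0 0 0 0.1;0 0 0.09 0 0 0 0.1;0 0 0.11 0 0 0 0.1;0 0 0.11 0 0 0 0.1"

```text
time_s: 41.4
eef_pos: [584.8, -211.0, 75.0]
ee_rot: [0.001, 0.672, 0.74, 0.001]
force: [-5.2, 6.7, 19.4]
grip_width: 0.31
```

```bash
python3 -c "
from look import *
s=telemetry.sense();print(cur()[:3],s['force'],s['wrist_torque']);plan((583.8,-210.4,70.5,down(5.56)))"
```

```text
(np.float64(584.8241063116118), np.float64(-211.0196454874602), np.float64(74.95484660482103)) [-5.17685099  6.7381505  19.36966811] [ 0.7760741   1.00163665 -0.04357879]
[ 0.006 -0.008  0.037] [ 0.005  0.002 -0.001]
```

Emit:
drive_tool:
  series: "0 0 -0.025 0 0 0 0.1;0.014 -0.012 -0.025 0 0 0 0.1;0.014 -0.012 -0.01 0 0 0 0.1;0.014 -0.012 0.01 0 0 0 0.1;0.014 -0.012 0.03 0 0 0 0.1;0.014 -0.012 0.03 0 0 0 0.1"

```text
time_s: 42.0
eef_pos: [583.7, -209.9, 72.0]
ee_rot: [0.002, 0.672, 0.74, 0.001]
force: [0.0, -1.2, 6.9]
grip_width: 0.312
```

```bash
python3 -c "
from look import *
s=telemetry.sense();print(cur()[:3],s['force'],s['wrist_torque']);plan((583.8,-210.4,70.5,down(5.56)))
W=eyes.capture('wrist');save(W,'wr13'); held(W,10)"
```

```text
(np.float64(583.6854389486574), np.float64(-209.93489234113298), np.float64(71.9645609327732)) [ 4.81256320e-03 -1.23092389e+00  6.86854977e+00] [0.17279826 0.0468561  0.06683904]
[-0.004  0.001  0.012] [ 0.008  0.004 -0.001]
x -54.6 51.0 y at x>30 [-12.6  14.5] y at x 12..25 [-13.   14.8]
```

Emit:
drive_tool:
  series: "0 0 0 0 0 0 0.35;0 0 0 0 0 0 0.42;0 0 0 0 0 0 0.45;0 0 -0.3 0 0 0 0.45;0 0 -0.7 0 0 0 0.45;0 0 -0.7 0 0 0 0.45;0 0 -0.7 0 0 0 0.45"

```text
time_s: 42.75
eef_pos: [583.5, -209.9, 156.5]
ee_rot: [0.003, 0.672, 0.74, 0.001]
force: [-0.8, -0.5, -1.4]
grip_width: 0.448
```

```bash
python3 - <<'E'
from look import *
c=cur();print(c[:3])
W=eyes.capture('wrist')
print('placed z80',rects(W,[0,60,30],[14,255,160],80,800))
T=eyes.capture('top')
print('blankT',rects(T,[0,60,10],[14,255,110],24,roi=(390,150,460,280)))
route((546,-408,150,down(-9)))
E
```

```text
(np.float64(583.5299955324607), np.float64(-209.90110734679254), np.float64(156.49445907297985))
placed z80 [([453.1, -304.2], 42.6, [24.0, 41.0]), ([584.3, -211.8], 96.6, [27.0, 101.0])]
blankT [([425.6, -389.5], 104.3, [28.0, 101.0]), ([539.9, -431.6], 80.6, [26.0, 69.0])]
-0.809 -0.232 0.019 0.002 0.000 0.253
-0.831 -0.128 0.019 0.002 0.000 0.253
--
```

Emit:
drive_tool:
  series: "-0.81 -0.23 0 0 0 0.25 0.5;-0.81 -0.23 0 0 0 0.25 0.5;-0.81 -0.23 0 0 0 0.25 0.5;-0.81 -0.23 0 0 0 0.25 0.5"

```text
time_s: 43.25
eef_pos: [563.9, -309.4, 152.8]
ee_rot: [-0.001, 0.718, 0.696, 0.0]
force: [0.4, -0.0, 1.0]
grip_width: 0.502
```

Emit:
drive_tool:
  series: "-0.83 -0.13 0.04 0 0 0.25 0.5;-0.83 -0.13 0.04 0 0 0.25 0.5;-0.83 -0.13 0.04 0 0 0.25 0.5;-0.83 -0.13 0.04 0 0 0.25 0.5;-0.83 -0.13 0.04 0 0 0.25 0.5"

```text
time_s: 43.75
eef_pos: [545.9, -406.6, 147.5]
ee_rot: [-0.001, 0.759, 0.651, 0.001]
force: [-0.5, 0.6, 0.3]
grip_width: 0.5
```

```bash
python3 - <<'E'
from look import *
print(cur()[:3])
W=eyes.capture('wrist')
for r in rects(W,[0,60,30],[14,255,160],24,800):
    print(r); plan((*r[0],50,down(r[1]-90)))
E
```

```text
(np.float64(545.9253861244679), np.float64(-406.62821873586495), np.float64(147.52871512991186))
([316.6, -514.9], 78.8, [75.0, 95.0])
[-1.185 -1.751  0.814] [-0.001 -0.004  0.084]
([545.4, -416.9], 82.1, [28.0, 102.0])
[-0.087  0.008  0.815] [-0.001 -0.004 -0.031]
([431.9, -391.7], 105.1, [36.0, 99.0])
[-0.024 -0.958  0.816] [-0.001 -0.004 -0.834]
```

Emit:
drive_tool:
  series: "-0.08 0.006 0.4 0 0 -0.03 0.5;-0.08 0.006 0.8 0 0 -0.03 0.5;-0.08 0.006 0.9 0 0 -0.03 0.5;-0.08 0.006 0.9 0 0 -0.03 0.5"

```text
time_s: 44.2
eef_pos: [545.3, -414.5, 38.9]
ee_rot: [-0.002, 0.754, 0.657, 0.001]
force: [-0.2, -0.2, 1.3]
grip_width: 0.497
```

Emit:
drive_tool:
  series: "0 0 0.1 0 0 0 0.5;0 0 0.19 0 0 0 0.5;0 0 0.19 0 0 0 0.5;0 0 0.19 0 0 0 0.5"

```text
time_s: 44.6
eef_pos: [545.4, -414.6, 16.6]
ee_rot: [-0.002, 0.754, 0.657, 0.001]
force: [0.8, -0.2, -0.6]
grip_width: 0.501
```

Emit:
drive_tool:
  series: "0 0 0 0 0 0 0.3;0 0 0 0 0 0 0.2;0 0 0 0 0 0 0.1;0 0 0 0 0 0 0.1;0 0 0 0 0 0 0.1"

```text
time_s: 45.1
eef_pos: [545.8, -415.0, 17.6]
ee_rot: [-0.001, 0.754, 0.657, 0.001]
force: [-0.4, 0.5, 5.9]
grip_width: 0.307
```

Emit:
drive_tool:
  series: "0 0 -0.4 0 0 0 0.1;0 0 -0.8 0 0 0 0.1;0 0 -0.98 0 0 0 0.1;0 0 -0.98 0 0 0 0.1;0 0 -0.98 0 0 0 0.1"

```text
time_s: 45.6
eef_pos: [545.6, -415.0, 134.2]
ee_rot: [-0.002, 0.754, 0.657, 0.001]
force: [-0.2, 0.2, -1.0]
grip_width: 0.315
```

```bash
python3 - <<'E'
from look import *
W=eyes.capture('wrist'); held(W,10); print(cur()[:3],telemetry.sense()['grip_width'])
route((524.0,-215.7,130,down(5.56)))
E
```

```text
x -50.7 50.7 y at x>30 [-12.  15.] y at x 12..25 [-12.2  14.6]
(np.float64(545.3434539451367), np.float64(-414.7331716416271), np.float64(133.25440317721205)) 0.31075550825824966
0.809 -0.201 0.018 -0.003 -0.005 -0.234
0.827 -0.105 0.016 -0.003 -0.005 -0.234
--
```

Emit:
drive_tool:
  series: "0.81 -0.2 0 0 0 -0.234 0.1;0.81 -0.2 0 0 0 -0.234 0.1;0.81 -0.2 0 0 0 -0.234 0.1;0.81 -0.2 0 0 0 -0.234 0.1"

```text
time_s: 46.05
eef_pos: [534.6, -314.1, 132.5]
ee_rot: [-0.004, 0.714, 0.7, 0.0]
force: [0.8, -1.5, -0.2]
grip_width: 0.312
```

Emit:
drive_tool:
  series: "0.827 -0.105 0 0 0 -0.234 0.1;0.827 -0.105 0 0 0 -0.234 0.1;0.827 -0.105 0 0 0 -0.234 0.1;0.827 -0.105 0 0 0 -0.234 0.1;0.827 -0.105 0 0 0 -0.234 0.1;0.827 -0.105 0 0 0 -0.234 0.1"

```text
time_s: 46.65
eef_pos: [523.9, -216.2, 132.8]
ee_rot: [-0.004, 0.672, 0.74, 0.001]
force: [0.5, 0.5, 0.1]
grip_width: 0.312
```

```bash
python3 - <<'E'
from look import *
print(cur()[:3]); plan((524.0,-215.7,87,down(5.56)),(524.0,-215.7,74,down(5.56)))
E
```

```text
(np.float64(523.918339955024), np.float64(-216.15753807565963), np.float64(132.82358304226287))
[0.001 0.003 0.382] [-0.008 -0.013 -0.001]
[0.001 0.003 0.49 ] [-0.008 -0.013 -0.001]
```

Emit:
drive_tool:
  series: "0.001 0.003 0.2 -0.008 -0.013 0 0.1;0.001 0.003 0.37 -0.008 -0.013 0 0.1;0.001 0.003 0.37 -0.008 -0.013 0 0.1;0.001 0.003 0.37 -0.008 -0.013 0 0.1"

```text
time_s: 47.05
eef_pos: [524.2, -216.5, 88.8]
ee_rot: [-0.0, 0.673, 0.74, -0.0]
force: [0.5, 0.3, 0.0]
grip_width: 0.312
```

```bash
python3 - <<'E'
from look import *
print(cur()[:3]); plan((524.0,-215.7,75,down(5.56)))
E
```

```text
(np.float64(524.2102518576813), np.float64(-216.51008499693057), np.float64(88.7698668002305))
[ 0.007 -0.001  0.115] [-0.     0.    -0.003]
```

Emit:
drive_tool:
  series: "0.007 -0.002 0.03 0 0 0 0.1;0.007 -0.002 0.06 0 0 0 0.1;0.007 -0.002 0.09 0 0 0 0.1;0.007 -0.002 0.115 0 0 0 0.1;0.007 -0.002 0.12 0 0 0 0.1;0.007 -0.002 0.12 0 0 0 0.1"

```text
time_s: 47.65
eef_pos: [524.5, -215.5, 77.5]
ee_rot: [0.001, 0.672, 0.74, 0.0]
force: [-7.6, 7.5, 25.5]
grip_width: 0.312
```

Emit:
drive_tool:
  series: "0 0 -0.025 0 0 0 0.1;0.014 -0.012 -0.025 0 0 0 0.1;0.014 -0.012 -0.01 0 0 0 0.1;0.014 -0.012 0.01 0 0 0 0.1;0.014 -0.012 0.03 0 0 0 0.1;0.014 -0.012 0.03 0 0 0 0.1"

```text
time_s: 48.25
eef_pos: [523.2, -214.7, 74.1]
ee_rot: [0.002, 0.672, 0.74, 0.0]
force: [-1.3, -1.7, 6.1]
grip_width: 0.313
```

Emit:
drive_tool:
  series: "0 0 0 0 0 0 0.35;0 0 0 0 0 0 0.42;0 0 0 0 0 0 0.45;0 0 -0.3 0 0 0 0.45;0 0 -0.7 0 0 0 0.45;0 0 -0.7 0 0 0 0.45;0 0 -0.7 0 0 0 0.45"

```text
time_s: 48.95
eef_pos: [523.2, -214.6, 158.6]
ee_rot: [0.002, 0.672, 0.74, 0.0]
force: [-0.4, 0.1, -0.0]
grip_width: 0.451
```

```bash
python3 - <<'E'
from look import *
c=cur();print(c[:3])
W=eyes.capture('wrist')
print('placed z80',rects(W,[0,60,30],[14,255,160],80,800))
route((428,-382,150,down(14.5)))
E
```

```text
(np.float64(523.1541192058831), np.float64(-214.5717024472909), np.float64(158.60015151521736))
placed z80 [([583.4, -211.7], 95.5, [31.0, 102.0]), ([524.3, -217.6], 94.4, [27.0, 102.0])]
-0.658 -0.460 0.031 0.001 0.002 -0.157
-0.620 -0.510 0.031 0.001 0.002 -0.157
--
```

Emit:
drive_tool:
  series: "-0.66 -0.46 0 0 0 -0.157 0.5;-0.66 -0.46 0 0 0 -0.157 0.5;-0.66 -0.46 0 0 0 -0.157 0.5;-0.66 -0.46 0 0 0 -0.157 0.5"

```text
time_s: 49.4
eef_pos: [474.6, -298.5, 156.1]
ee_rot: [-0.0, 0.644, 0.765, 0.0]
force: [0.3, 0.2, -0.4]
grip_width: 0.5
```

Emit:
drive_tool:
  series: "-0.62 -0.51 0.06 0 0 -0.157 0.5;-0.62 -0.51 0.06 0 0 -0.157 0.5;-0.62 -0.51 0.06 0 0 -0.157 0.5;-0.62 -0.51 0.06 0 0 -0.157 0.5;-0.62 -0.51 0.06 0 0 -0.157 0.5"

```text
time_s: 49.9
eef_pos: [427.9, -380.9, 148.5]
ee_rot: [-0.001, 0.612, 0.791, 0.0]
force: [-0.4, 0.3, 0.0]
grip_width: 0.5
```

```bash
python3 - <<'E'
from look import *
print(cur()[:3])
W=eyes.capture('wrist')
for r in rects(W,[0,60,30],[14,255,160],24,800):
    print(r); plan((r[0][0]-.5,r[0][1]+1,16,down(r[1]-90)))
E
```

```text
(np.float64(427.9007956525242), np.float64(-380.89509684519186), np.float64(148.47101889158085))
([290.5, -533.9], 98.5, [119.0, 164.0])
[-0.94  -1.43   1.105] [-0.    -0.002  0.21 ]
([427.0, -391.2], 105.1, [28.0, 101.0])
[-0.073 -0.031  1.105] [ 0.    -0.002 -0.021]
([553.5, -232.4], 95.7, [46.0, 62.0])
[0.944 1.321 1.106] [-0.    -0.002  0.307]
```

Emit:
drive_tool:
  series: "-0.073 -0.031 0.4 0 0 -0.02 0.5;-0.073 -0.031 0.8 0 0 -0.02 0.5;-0.073 -0.031 0.9 0 0 -0.02 0.5;-0.073 -0.031 0.9 0 0 -0.02 0.5"

```text
time_s: 50.35
eef_pos: [426.7, -389.0, 39.8]
ee_rot: [-0.002, 0.608, 0.794, 0.001]
force: [0.1, -0.2, 0.8]
grip_width: 0.501
```

Emit:
drive_tool:
  series: "0 0 0.1 0 0 0 0.5;0 0 0.19 0 0 0 0.5;0 0 0.2 0 0 0 0.5;0 0 0.2 0 0 0 0.5"

```text
time_s: 50.75
eef_pos: [426.8, -389.0, 16.2]
ee_rot: [-0.002, 0.608, 0.794, 0.001]
force: [-0.5, -0.8, 0.1]
grip_width: 0.504
```

Emit:
drive_tool:
  series: "0 0 0 0 0 0 0.3;0 0 0 0 0 0 0.2;0 0 0 0 0 0 0.1;0 0 0 0 0 0 0.1;0 0 0 0 0 0 0.1"

```text
time_s: 51.25
eef_pos: [427.1, -389.4, 17.0]
ee_rot: [-0.001, 0.608, 0.794, 0.0]
force: [-1.0, -0.4, 5.6]
grip_width: 0.314
```

Emit:
drive_tool:
  series: "0 0 -0.4 0 0 0 0.1;0 0 -0.8 0 0 0 0.1;0 0 -0.98 0 0 0 0.1;0 0 -0.98 0 0 0 0.1;0 0 -0.98 0 0 0 0.1"

```text
time_s: 51.75
eef_pos: [427.0, -389.3, 133.9]
ee_rot: [-0.001, 0.608, 0.794, 0.001]
force: [0.4, 0.7, -0.3]
grip_width: 0.312
```

```bash
python3 - <<'E'
from look import *
W=eyes.capture('wrist'); held(W,8); print(cur()[:3],telemetry.sense()['grip_width'])
route((463.3,-220.3,132,down(5.56)))
E
```

```text
x -52.9 50.3 y at x>30 [-12.1  15.2] y at x 12..25 [-12.2  14.8]
(np.float64(426.746907871726), np.float64(-389.04039882099227), np.float64(133.1032997515815)) 0.3052061734041633
0.639 0.331 0.007 -0.001 -0.004 0.167
0.664 0.276 0.006 -0.001 -0.004 0.167
--
```

Emit:
drive_tool:
  series: "0.64 0.33 0 0 0 0.167 0.1;0.64 0.33 0 0 0 0.167 0.1;0.64 0.33 0 0 0 0.167 0.1;0.64 0.33 0 0 0 0.167 0.1"

```text
time_s: 52.2
eef_pos: [444.7, -303.9, 132.2]
ee_rot: [-0.003, 0.64, 0.768, 0.001]
force: [-0.5, -0.3, -0.6]
grip_width: 0.312
```

Emit:
drive_tool:
  series: "0.664 0.276 0 0 0 0.167 0.1;0.664 0.276 0 0 0 0.167 0.1;0.664 0.276 0 0 0 0.167 0.1;0.664 0.276 0 0 0 0.167 0.1;0.664 0.276 0 0 0 0.167 0.1;0.664 0.276 0 0 0 0.167 0.1"

```text
time_s: 52.8
eef_pos: [462.6, -220.7, 132.3]
ee_rot: [-0.003, 0.672, 0.741, 0.001]
force: [-0.0, -1.1, -0.4]
grip_width: 0.305
```

Emit:
drive_tool:
  series: "0 0 0.2 0 0 0 0.1;0 0 0.36 0 0 0 0.1;0 0 0.36 0 0 0 0.1;0 0 0.36 0 0 0 0.1"

```text
time_s: 53.2
eef_pos: [462.5, -221.2, 89.5]
ee_rot: [-0.003, 0.672, 0.74, 0.001]
force: [0.2, 0.1, -0.8]
grip_width: 0.31
```

```bash
python3 - <<'E'
from look import *
print(cur()[:3]); plan((463.3,-220,74,down(5.56)))
E
```

```text
(np.float64(462.4633869691589), np.float64(-221.15373876778062), np.float64(89.46414483832433))
[0.008 0.008 0.129] [-0.007 -0.011 -0.002]
```

Emit:
drive_tool:
  series: "0.01 0.006 0.03 0 -0.01 0 0.1;0.01 0.006 0.06 0 -0.01 0 0.1;0.01 0.006 0.09 0 -0.01 0 0.1;0.01 0.006 0.115 0 -0.01 0 0.1;0.01 0.006 0.13 0 -0.01 0 0.1;0.01 0.006 0.13 0 -0.01 0 0.1"

```text
time_s: 53.8
eef_pos: [462.9, -219.7, 73.6]
ee_rot: [-0.002, 0.672, 0.74, -0.001]
force: [-0.4, 0.3, -1.3]
grip_width: 0.317
```

Emit:
drive_tool:
  series: "0 0 0.008 0 0 0 0.1;0 0 0.008 0 0 0 0.3;0 0 0.008 0 0 0 0.38;0 0 0 0 0 0 0.43;0 0 -0.01 0 0 0 0.45;0 0 -0.3 0 0 0 0.45;0 0 -0.7 0 0 0 0.45;0 0 -0.95 0 0 0 0.45;0 0 -0.95 0 0 0 0.45"

```text
time_s: 54.7
eef_pos: [464.8, -220.8, 191.9]
ee_rot: [0.002, 0.672, 0.74, -0.001]
force: [0.3, -0.2, -0.7]
grip_width: 0.448
```

```bash
python3 - <<'E'
from look import *
c=cur();print(c[:3])
W=eyes.capture('wrist');save(W,'wr14')
for z in (78,80,84): print(z,rects(W,[0,60,30],[14,255,160],z,800))
T=eyes.capture('top')
print('fin',rects(T,[100,110,60],[120,255,255],64,40,roi=(125,170,200,265)))
print('cover',rects(T,[0,0,100],[180,45,255],30,200,roi=(125,170,200,265)))
E
```

```text
(np.float64(464.81181877843096), np.float64(-220.83970268365576), np.float64(191.86090882872867))
78 [([582.3, -212.8], 95.2, [35.0, 104.0]), ([522.4, -218.2], 93.6, [30.0, 103.0]), ([464.2, -222.3], 96.3, [26.0, 102.0])]
80 [([581.3, -212.3], 95.2, [35.0, 103.0]), ([521.9, -217.6], 93.6, [30.0, 102.0]), ([464.1, -221.7], 96.3, [26.0, 101.0])]
84 [([579.4, -211.1], 95.2, [34.0, 101.0]), ([520.9, -216.4], 93.6, [30.0, 100.0]), ([464.0, -220.4], 96.3, [26.0, 99.0])]
fin [([492.5, 369.7], 169.8, [16.0, 117.0])]
cover [([476.3, 374.9], 170.0, [142.0, 257.0])]
```

View pics/wr14.png

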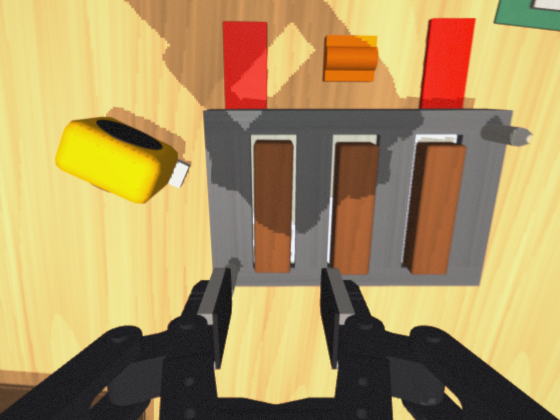

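```bash
python3 - <<'E'
from look import *
route((600,-222,215,down(95.6)))
E
```

```text
-0.032 0.283 -0.058 -0.001 -0.002 -0.786
-0.138 0.249 -0.058 -0.001 -0.002 -0.786
-0.223 0.177 -0.058 -0.001 -0.002 -0.786
-0.274 0.078 -0.057 -0.001 -0.002 -0.786
--
```

Emit:
drive_tool:
  series: "-0.03 0.28 -0.06 0 0 -0.786 0.45;-0.03 0.28 -0.06 0 0 -0.786 0.45;-0.03 0.28 -0.06 0 0 -0.786 0.45;-0.03 0.28 -0.06 0 0 -0.786 0.45"

```text
time_s: 55.2
eef_pos: [496.7, -219.8, 193.0]
ee_rot: [-0.003, 0.515, 0.857, -0.001]
force: [0.1, -0.0, 0.9]
grip_width: 0.449
```

Emit:
drive_tool:
  series: "-0.14 0.25 -0.06 0 0 -0.786 0.45;-0.14 0.25 -0.06 0 0 -0.786 0.45;-0.14 0.25 -0.06 0 0 -0.786 0.45;-0.14 0.25 -0.06 0 0 -0.786 0.45"

```text
time_s: 55.6
eef_pos: [530.8, -220.3, 198.8]
ee_rot: [-0.004, 0.338, 0.941, 0.0]
force: [0.7, -0.1, 0.6]
grip_width: 0.447
```

Emit:
drive_tool:
  series: "-0.22 0.18 -0.06 0 0 -0.786 0.45;-0.22 0.18 -0.06 0 0 -0.786 0.45;-0.22 0.18 -0.06 0 0 -0.786 0.45;-0.22 0.18 -0.06 0 0 -0.786 0.45"

```text
time_s: 56.0
eef_pos: [564.8, -220.4, 205.0]
ee_rot: [-0.005, 0.149, 0.989, 0.001]
force: [0.1, -0.7, 0.3]
grip_width: 0.453
```

Emit:
drive_tool:
  series: "-0.27 0.08 -0.06 0 0 -0.786 0.45;-0.27 0.08 -0.06 0 0 -0.786 0.45;-0.27 0.08 -0.06 0 0 -0.786 0.45;-0.27 0.08 -0.06 0 0 -0.786 0.45;-0.27 0.08 -0.06 0 0 -0.786 0.45;-0.27 0.08 -0.06 0 0 -0.786 0.45"

```text
time_s: 56.6
eef_pos: [598.4, -220.8, 211.9]
ee_rot: [-0.004, -0.045, 0.999, 0.002]
force: [0.3, 0.6, -0.3]
grip_width: 0.45
```

```bash
python3 - <<'E'
from look import *
c=cur();print(c[:3],(down(95.6).inv()*c[3]).as_rotvec(),telemetry.sense()['joints'].round(2))
W=eyes.capture('wrist');save(W,'wr15')
for z in (80,): print(z,rects(W,[0,60,30],[14,255,160],z,800))
print('shim',rects(W,[0,200,60],[4,255,255],8,300))
print('fulc',rects(W,[8,150,80],[20,255,255],20,300))
V=np.array(W['view']);print(-V[:3,:3].T@V[:3,3])
route((494,368,200,down(79.8)),(494,368,110,down(79.8)))
E
```

```text
(np.float64(598.4301860049015), np.float64(-220.80979781232165), np.float64(211.89879461557183)) [-0.00477975  0.00843211  0.00850409] [-0.54  0.59  1.14 -0.    1.43 -2.2 ]
80 [([583.0, -213.7], 95.1, [31.0, 98.0]), ([524.6, -219.1], 95.1, [28.0, 98.0]), ([469.1, -222.8], 95.2, [23.0, 100.0])]
shim [([596.6, -95.6], 95.1, [35.0, 52.0]), ([439.9, -112.3], 95.2, [18.0, 49.0])]
fulc [([598.0, -210.5], 95.1, [34.0, 118.0]), ([525.0, -217.6], 95.1, [32.0, 119.0]), ([515.6, -111.2], 6.6, [40.0, 42.0]), ([456.0, -221.8], 95.2, [24.0, 120.0])]
[ 522.61566476 -227.88055138  356.24802695]
0.071 0.827 0.021 0.001 -0.003 0.089
0.108 0.823 0.020 0.001 -0.003 0.089
0.144 0.818 0.020 0.001 -0.003 0.089
0.181 0.811 0.019 0.001 -0.003 0.089
0.217 0.802 0.018 0.001 -0.003 0.089
0.252 0.791 0.017 0.001 -0.003 0.089
--
0.000 0.000 0.750 0.000 0.000 0.000
--
```

Emit:
drive_tool:
  series: "0.07 0.83 0 0 0 0.09 0.45;0.07 0.83 0 0 0 0.09 0.45;0.07 0.83 0 0 0 0.09 0.45;0.07 0.83 0 0 0 0.09 0.45"

```text
time_s: 57.05
eef_pos: [581.2, -121.7, 213.0]
ee_rot: [-0.004, -0.023, 1.0, 0.002]
force: [0.3, -0.4, -0.8]
grip_width: 0.448
```

Emit:
drive_tool:
  series: "0.11 0.82 0 0 0 0.09 0.45;0.11 0.82 0 0 0 0.09 0.45;0.11 0.82 0 0 0 0.09 0.45;0.11 0.82 0 0 0 0.09 0.45"

```text
time_s: 57.45
eef_pos: [563.8, -24.4, 213.5]
ee_rot: [-0.004, 0.0, 1.0, 0.001]
force: [0.3, -0.5, 0.1]
grip_width: 0.449
```

Emit:
drive_tool:
  series: "0.14 0.82 0 0 0 0.09 0.45;0.14 0.82 0 0 0 0.09 0.45;0.14 0.82 0 0 0 0.09 0.45;0.14 0.82 0 0 0 0.09 0.45"

```text
time_s: 57.85
eef_pos: [547.6, 73.1, 213.8]
ee_rot: [-0.004, 0.023, 1.0, 0.001]
force: [-0.1, -0.4, -0.7]
grip_width: 0.445
```

Emit:
drive_tool:
  series: "0.18 0.81 0 0 0 0.09 0.45;0.18 0.81 0 0 0 0.09 0.45;0.18 0.81 0 0 0 0.09 0.45;0.18 0.81 0 0 0 0.09 0.45"

```text
time_s: 58.25
eef_pos: [531.2, 170.0, 214.0]
ee_rot: [-0.004, 0.046, 0.999, 0.001]
force: [-0.3, -0.8, 0.3]
grip_width: 0.448
```

Emit:
drive_tool:
  series: "0.22 0.8 0 0 0 0.09 0.45;0.22 0.8 0 0 0 0.09 0.45;0.22 0.8 0 0 0 0.09 0.45;0.22 0.8 0 0 0 0.09 0.45"

```text
time_s: 58.65
eef_pos: [514.6, 266.7, 214.0]
ee_rot: [-0.004, 0.069, 0.998, 0.0]
force: [-0.1, -0.6, 0.3]
grip_width: 0.449
```

Emit:
drive_tool:
  series: "0.25 0.79 0.1 0 0 0.09 0.45;0.25 0.79 0.1 0 0 0.09 0.45;0.25 0.79 0.1 0 0 0.09 0.45;0.25 0.79 0.1 0 0 0.09 0.45;0.25 0.79 0.1 0 0 0.09 0.45;0.25 0.79 0.1 0 0 0.09 0.45"

```text
time_s: 59.25
eef_pos: [498.9, 363.0, 202.6]
ee_rot: [-0.004, 0.093, 0.996, 0.0]
force: [-0.9, 0.4, 0.1]
grip_width: 0.453
```

```bash
python3 - <<'E'
from look import *
c=cur();print(c[:3],telemetry.sense()['force'])
W=eyes.capture('wrist');save(W,'wr16')
for r in rects(W,[100,110,60],[122,255,255],64,800):
    print(r); plan((*r[0],110,down(r[1]-90)))
T=eyes.capture('top');print(rects(T,[0,60,10],[14,255,110],80,roi=(335,165,395,255)))
E
```

```text
(np.float64(498.8602036618295), np.float64(363.0025905085362), np.float64(202.58563806206033)) [-0.90468251  0.38274897  0.10530702]
([493.8, 371.9], 170.2, [13.0, 118.0])
[0.048 0.063 0.772] [-0.    -0.015 -0.028]
[([461.9, -222.4], 94.5, [29.0, 102.0]), ([522.6, -218.3], 95.4, [26.0, 101.0]), ([583.3, -212.7], 95.3, [29.0, 100.0])]
```

Emit:
drive_tool:
  series: "0.048 0.063 0.5 0 -0.015 -0.02 0.45;0.048 0.063 0.77 0 -0.015 -0.02 0.45;0.048 0.063 0.77 0 -0.015 -0.02 0.45;0.048 0.063 0.77 0 -0.015 -0.02 0.45"

```text
time_s: 59.75
eef_pos: [494.2, 372.0, 111.5]
ee_rot: [0.0, 0.087, 0.996, 0.0]
force: [0.2, 0.5, 0.3]
grip_width: 0.445
```

```bash
python3 - <<'E'
from look import *
c=cur();print(c[:3],telemetry.sense()['force'])
W=eyes.capture('wrist');save(W,'wr17')
for r in rects(W,[100,110,60],[122,255,255],64,800):
    print(r); plan((*r[0],38,down(r[1]-90)))
E
```

```text
(np.float64(494.22268792472744), np.float64(372.0117337546767), np.float64(111.4865619712469)) [0.22421811 0.50276639 0.26455045]
([493.6, 372.3], 170.6, [14.0, 120.0])
[ 0.012 -0.004  0.623] [ 0.004  0.006 -0.022]
```

Emit:
drive_tool:
  series: "0.006 0 0.4 0 0.006 -0.02 0.45;0.006 0 0.59 0 0.006 -0.02 0.45;0.006 0 0.6 0 0.006 -0.02 0.45;0.006 0 0.6 0 0.006 -0.02 0.45"

```text
time_s: 60.2
eef_pos: [495.7, 373.1, 43.2]
ee_rot: [0.002, 0.083, 0.997, 0.002]
force: [0.3, 0.4, 0.2]
grip_width: 0.449
```

Emit:
drive_tool:
  series: "0 0 0 0 0 0 0.3;0 0 0 0 0 0 0.1;0 0 0 0 0 0 0;0 0 0 0 0 0 0;0 0 0 0 0 0 0"
  newtons: 70

```text
time_s: 60.7
eef_pos: [497.1, 373.5, 46.3]
ee_rot: [0.004, 0.083, 0.997, 0.003]
force: [-0.6, -2.5, 9.8]
grip_width: 0.168
```

Emit:
drive_tool:
  series: "0 0 -0.1 0 0 0 0;0 0 -0.3 0 0 0 0;0 0 -0.5 0 0 0 0;0 0 -0.5 0 0 0 0"

```text
time_s: 61.1
eef_pos: [498.0, 374.0, 110.3]
ee_rot: [0.007, 0.083, 0.997, 0.005]
force: [0.8, -0.6, -5.5]
grip_width: 0.169
```

```bash
python3 - <<'E'
from look import *
c=cur();s=telemetry.sense();print(c[:3],s['force'],s['wrist_torque'],s['grip_width'],(down(80.3).inv()*c[3]).as_rotvec())
W=eyes.capture('wrist');save(W,'wr18')
for z in (c[2]-40+64,): print(rects(W,[100,110,60],[122,255,255],z,500))
h=cv2.cvtColor(W['frame'],cv2.COLOR_RGB2HSV); print(h[20,280],h[60,280],h[120,280])
E
```

```text
(np.float64(498.0462633308558), np.float64(373.98376025364456), np.float64(110.3440680026556)) [ 0.79825556 -0.64017694 -5.49367103] [-0.13274696 -0.11980746 -0.13345177] 0.16851994460957476 [-0.01028748 -0.01229125 -0.00369721]
[([487.1, 376.4], 171.6, [14.0, 109.0])]
[ 12  42 196] [ 10  41 200] [ 12  42 200]
```

```bash
cat >> look.py <<'E'
Rg=Ro.from_quat([.083,.997,.003,.004]); Rp=Ro.from_rotvec([0,0,np.radians(95.56-80.5)])*Rg
E
python3 - <<'E'
from look import *
c=cur()
route((498,365,190,Rg),(527.9,-217.3,185,Rp))
E
```

```text
-0.025 -0.063 -0.685 0.003 0.004 0.001
--
-0.210 -0.949 0.004 -0.001 0.001 -0.105
-0.159 -0.959 0.003 -0.001 0.001 -0.105
-0.109 -0.966 0.003 -0.001 0.001 -0.105
-0.058 -0.970 0.002 -0.001 0.001 -0.105
-0.007 -0.972 0.002 -0.001 0.001 -0.105
--
```

Emit:
drive_tool:
  series: "-0.025 -0.06 -0.35 0.003 0.004 0 0;-0.025 -0.06 -0.68 0.003 0.004 0 0;-0.025 -0.06 -0.68 0.003 0.004 0 0;-0.025 -0.06 -0.68 0.003 0.004 0 0"

```text
time_s: 61.55
eef_pos: [497.6, 365.2, 188.1]
ee_rot: [0.003, 0.083, 0.997, 0.003]
force: [-0.2, -0.5, -7.0]
grip_width: 0.167
```

Emit:
drive_tool:
  series: "-0.07 -0.3 0 0 0 -0.03 0;-0.14 -0.62 0 0 0 -0.07 0;-0.21 -0.95 0 0 0 -0.105 0;-0.21 -0.95 0 0 0 -0.105 0"

```text
time_s: 61.95
eef_pos: [503.0, 244.5, 184.8]
ee_rot: [0.001, 0.058, 0.998, 0.001]
force: [-0.3, 0.4, -6.3]
grip_width: 0.169
```

Emit:
drive_tool:
  series: "-0.05 -0.3 0 0 0 -0.03 0;-0.1 -0.62 0 0 0 -0.07 0;-0.16 -0.96 0 0 0 -0.105 0;-0.16 -0.96 0 0 0 -0.105 0"

```text
time_s: 62.35
eef_pos: [508.1, 124.2, 182.3]
ee_rot: [-0.001, 0.034, 0.999, 0.0]
force: [0.8, 1.8, -5.2]
grip_width: 0.166
```

Emit:
drive_tool:
  series: "-0.03 -0.3 0 0 0 -0.03 0;-0.07 -0.62 0 0 0 -0.07 0;-0.11 -0.97 0 0 0 -0.105 0;-0.11 -0.97 0 0 0 -0.105 0"

```text
time_s: 62.75
eef_pos: [513.0, 3.8, 180.1]
ee_rot: [-0.003, 0.009, 1.0, -0.0]
force: [-0.8, 1.1, -4.7]
grip_width: 0.164
```

Emit:
drive_tool:
  series: "-0.02 -0.3 0 0 0 -0.03 0;-0.04 -0.62 0 0 0 -0.07 0;-0.06 -0.97 0 0 0 -0.105 0;-0.06 -0.97 0 0 0 -0.105 0"

```text
time_s: 63.15
eef_pos: [517.6, -115.9, 178.1]
ee_rot: [-0.004, -0.015, 1.0, 0.0]
force: [0.2, 0.8, -6.4]
grip_width: 0.169
```

```bash
python3 - <<'E'
from look import *
c=cur();s=telemetry.sense();print(c[:3],s['force'],s['wrist_torque'],s['grip_width'])
route((527.9,-217.3,180,Rp))
E
```

```text
(np.float64(517.6492126652737), np.float64(-115.94332206320864), np.float64(178.0994610657945)) [ 0.1795218   0.79513317 -6.35213998] [ 0.10235933 -0.03512938  0.00891977] 0.16859782100299045
-0.060 -0.847 -0.017 -0.013 -0.031 -0.133
--
```

Emit:
drive_tool:
  series: "-0.03 -0.3 -0.01 -0.013 -0.03 -0.05 0;-0.05 -0.6 -0.015 -0.013 -0.03 -0.1 0;-0.06 -0.847 -0.017 -0.013 -0.03 -0.133 0;-0.06 -0.847 -0.017 -0.013 -0.03 -0.133 0;-0.06 -0.847 -0.017 -0.013 -0.03 -0.133 0;-0.06 -0.847 -0.017 -0.013 -0.03 -0.133 0"

```text
time_s: 63.75
eef_pos: [527.8, -215.7, 179.0]
ee_rot: [0.002, -0.049, 0.999, 0.004]
force: [-0.5, 0.4, -6.1]
grip_width: 0.164
```

```bash
python3 - <<'E'
from look import *
c=cur();s=telemetry.sense();print(c[:3],s['force'])
T=eyes.capture('top');save(T,'t19')
m=hsvmask(T,[0,0,100],[180,45,255]); k=np.zeros_like(m);k[150:270,310:420]=255;m&=k
for q in cv2.findContours(m,cv2.RETR_EXTERNAL,cv2.CHAIN_APPROX_NONE)[0]:
    if cv2.contourArea(q)>100: print(cv2.contourArea(q),cv2.boundingRect(q))
z=c[2]-46.3+30; print('expected cover corners px',proj(T,[[523.5+dx*.9953-dy*.0968,-217.1+dx*.0968+dy*.9953,z] for dx in(-110,110) for dy in (-70,70)]).round(1).tolist())
plan((527.9,-217.3,143,Rp))
E
```

```text
(np.float64(527.7970458069411), np.float64(-215.70444886219803), np.float64(178.98626676339487)) [-0.54827691  0.40709317 -6.08094263]
227.0 (378, 219, 30, 21)
239.0 (394, 186, 26, 24)
1264.5 (345, 162, 55, 66)
expected cover corners px [[408.8, 246.8], [354.2, 251.8], [399.8, 161.6], [345.6, 166.8]]
[ 0.003 -0.015  0.303] [ 0.003 -0.003  0.002]
```

```bash
python3 - <<'E'
from look import *
c=cur(); T=eyes.capture('top'); z=c[2]-46.3+30
m=hsvmask(T,[0,0,100],[180,45,255]).astype(float)
ex=np.array([.9953,.0968]);ey=np.array([-.0968,.9953])
L=[];U=[]
for v in range(172,222):
    r=np.where(m[v,338:372]>0)[0]
    if len(r): L.append((338+r[0]-.5+.0,v))
for u in range(352,394):
    r=np.where(m[155:185,u]>0)[0]
    if len(r): U.append((u,155+r[0]-.5))
for P,n,o in ((L,ey,70),(U,ex,110)):
    w=back(T,np.array(P,float),z)[:,:2]; d=w@n-o; print(len(P),np.median(d).round(2),d.std().round(2), np.polyfit(w@(ex if n is ey else ey),d,1).round(4))
M=np.array([522.5,-216.1]);print('mould top-cam',M@ey,M@ex,'tcp',np.array(c[:2])@ey,np.array(c[:2])@ex)
# same edges for the mould in t9
B=cv2.cvtColor(cv2.imread('pics/t9.png'),cv2.COLOR_BGR2RGB);h=cv2.cvtColor(B,cv2.COLOR_RGB2HSV)
g=(cv2.inRange(h,np.array([0,0,0]),np.array([180,70,255])))
L=[];U=[]
for v in range(178,240):
    r=np.where(g[v,325:372]>0)[0]; L.append((325+r[0]-.5,v))
for u in range(350,386):
    r=np.where(g[158:190,u]>0)[0]; U.append((u,158+r[0]-.5))
for P,n,o in ((L,ey,70),(U,ex,110)):
    w=back(T,np.array(P,float),66)[:,:2]; d=w@n-o; print(len(P),np.median(d).round(2),d.std().round(2))
E
```

```text
50 -265.37 0.75 [-1.700000e-03 -2.644522e+02]
42 501.53 0.78 [5.000000e-03 5.028674e+02]
mould top-cam -265.66233 499.12577000000005 tcp -265.8678850453101 504.55197888605045
62 -263.68 0.86
36 498.57 0.83
```

```bash
python3 - <<'E'
from look import *
plan((526.7,-216.1,147,Rp),(526.7,-216.1,136,Rp))
E
```

```text
[ 0.012 -0.002  0.272] [ 0.002 -0.003  0.002]
[ 0.013 -0.003  0.363] [ 0.002 -0.003  0.002]
```

Emit:
drive_tool:
  series: "0.012 -0.002 0.15 0 0 0 0;0.012 -0.002 0.27 0 0 0 0;0.012 -0.002 0.27 0 0 0 0;0.012 -0.002 0.27 0 0 0 0;0.012 -0.002 0.27 0 0 0 0"

```text
time_s: 64.35
eef_pos: [527.2, -216.1, 148.2]
ee_rot: [0.004, -0.049, 0.999, 0.003]
force: [-0.6, -0.7, -6.1]
grip_width: 0.17
```

```bash
python3 - <<'E'
from look import *
s=telemetry.sense();print(cur()[:3],s['force'],s['wrist_torque'])
plan((526.7,-216.1,136,Rp))
E
```

```text
(np.float64(527.1965621671128), np.float64(-216.06852581767703), np.float64(148.24942261572255)) [-0.61556511 -0.69654882 -6.08957693] [-0.03838716 -0.0678513  -0.02248423]
[ 0.005 -0.001  0.102] [-0.     0.     0.003]
```

Emit:
drive_tool:
  series: "0.005 0 0.03 0 0 0 0;0.005 0 0.05 0 0 0 0;0.005 0 0.07 0 0 0 0;0.005 0 0.07 0 0 0 0"

```text
time_s: 64.75
eef_pos: [526.5, -216.0, 139.4]
ee_rot: [0.003, -0.049, 0.999, 0.004]
force: [-0.5, -0.2, -6.1]
grip_width: 0.163
```

Emit:
drive_tool:
  series: "0 0 0.02 0 0 0 0;0 0 0.033 0 0 0 0;0 0 0.033 0 0 0 0"

```text
time_s: 65.05
eef_pos: [526.4, -215.9, 135.2]
ee_rot: [0.003, -0.049, 0.999, 0.004]
force: [0.7, -0.2, -6.0]
grip_width: 0.169
```

```bash
python3 - <<'E'
from look import *
s=telemetry.sense();print(cur()[:3],s['force'],s['wrist_torque'])
E
```

```text
(np.float64(526.3829876612684), np.float64(-215.87916490406417), np.float64(135.17555227370937)) [ 0.68625762 -0.17650284 -6.00363206] [-0.05211421  0.02608069  0.01490351]
```

Emit:
drive_tool:
  series: "0 0 0.015 0 0 0 0;0 0 0.03 0 0 0 0;0 0 0.03 0 0 0 0"

```text
time_s: 65.35
eef_pos: [526.3, -215.8, 131.3]
ee_rot: [0.003, -0.049, 0.999, 0.004]
force: [0.6, -0.3, -6.9]
grip_width: 0.163
```

Emit:
drive_tool:
  series: "0 0 0.015 0 0 0 0;0 0 0.03 0 0 0 0;0 0 0.03 0 0 0 0"

```text
time_s: 65.65
eef_pos: [526.2, -215.6, 127.3]
ee_rot: [0.003, -0.049, 0.999, 0.004]
force: [1.0, -0.1, -6.3]
grip_width: 0.165
```

```bash
python3 - <<'E'
from look import *
s=telemetry.sense();print(cur()[:3],s['force'],s['wrist_torque']);plan((526.7,-216.1,112,Rp))
E
```

```text
(np.float64(526.1541352544872), np.float64(-215.6378163500042), np.float64(127.29665902021958)) [ 1.00328121 -0.09047254 -6.34658559] [-0.03755382 -0.01543272  0.02003983]
[-0.003 -0.005  0.127] [ 0.003 -0.004  0.003]
```

Emit:
drive_tool:
  series: "0 -0.001 0.02 0 0 0 0;0 -0.001 0.04 0 0 0 0;0 -0.001 0.06 0 0 0 0;0 -0.001 0.06 0 0 0 0"

```text
time_s: 66.05
eef_pos: [526.0, -215.6, 119.7]
ee_rot: [0.002, -0.049, 0.999, 0.004]
force: [-0.8, 0.1, -5.5]
grip_width: 0.166
```

Emit:
drive_tool:
  series: "0 0 0.02 0 0 0 0;0 0 0.04 0 0 0 0;0 0 0.05 0 0 0 0;0 0 0.05 0 0 0 0"

```text
time_s: 66.45
eef_pos: [526.0, -215.5, 113.4]
ee_rot: [0.002, -0.049, 0.999, 0.005]
force: [0.3, 0.3, -5.9]
grip_width: 0.169
```

```bash
python3 - <<'E'
from look import *
s=telemetry.sense();print(cur()[:3],s['force'],s['wrist_torque']);plan((526.7,-216.1,112,Rp))
E
```

```text
(np.float64(525.9863305492014), np.float64(-215.47901347550012), np.float64(113.44976964126062)) [ 0.25926984  0.33284552 -5.88788559] [-0.02693973 -0.04620476  0.01878247]
[-0.005 -0.006  0.012] [ 0.005 -0.005  0.003]
```

Emit:
drive_tool:
  series: "0 0 0.01 0 0 0 0;0 0 0.017 0 0 0 0;0 0 0.017 0 0 0 0"

```text
time_s: 66.75
eef_pos: [526.2, -215.5, 112.3]
ee_rot: [0.002, -0.049, 0.999, 0.004]
force: [-3.4, 2.9, 4.6]
grip_width: 0.169
```

Emit:
drive_tool:
  series: "0 0 0.01 0 0 0 0;0 0 0.017 0 0 0 0;0 0 0.017 0 0 0 0"

```text
time_s: 67.05
eef_pos: [526.2, -215.5, 112.3]
ee_rot: [0.003, -0.049, 0.999, 0.004]
force: [-8.2, 5.2, 15.1]
grip_width: 0.168
```

Emit:
drive_tool:
  series: "0 0 -0.005 0 0 0 0.2;0 0 -0.005 0 0 0 0.3;0 0 -0.005 0 0 0 0.4;0 0 -0.005 0 0 0 0.45;0 0 -0.2 0 0 0 0.45;0 0 -0.5 0 0 0 0.45;0 0 -0.95 0 0 0 0.45;0 0 -0.95 0 0 0 0.45"

```text
time_s: 67.85
eef_pos: [527.4, -217.6, 232.3]
ee_rot: [0.007, -0.049, 0.999, 0.001]
force: [-0.4, 0.3, -0.7]
grip_width: 0.449
```

Emit:
drive_tool:
  series: "0.8 0.3 0 0 0 0 0.45;0.8 0.3 0 0 0 0 0.45;0.8 0.3 0 0 0 0 0.45;0.8 0.3 0 0 0 0 0.45"

```text
time_s: 68.25
eef_pos: [428.1, -191.3, 231.3]
ee_rot: [0.008, -0.049, 0.999, 0.0]
force: [-0.2, -1.4, 0.9]
grip_width: 0.453
```

Emit:
drive_tool:
  series: "0.5 0.9 0 0 0 0 0.45;0.5 0.9 0 0 0 0 0.45;0.5 0.9 0 0 0 0 0.45;0.5 0.9 0 0 0 0 0.45;0.5 0.9 0 0 0 0 0.45"

```text
time_s: 68.75
eef_pos: [358.9, -90.2, 230.8]
ee_rot: [0.008, -0.049, 0.999, -0.0]
force: [0.6, -1.4, -0.2]
grip_width: 0.448
```

```bash
python3 - <<'E'
from look import *
s=telemetry.sense();print(cur()[:3],s['force'],s['time_s'])
T=eyes.capture('top');save(T,'t20');S=eyes.capture('scene');save(S,'s20')
print('cover z96',rects(T,[0,0,100],[180,45,255],96,300,roi=(325,150,420,270)))
print('fin z130',rects(T,[100,110,60],[120,255,255],130,40,roi=(325,150,420,270)))
print('shim',rects(T,[0,150,60],[4,255,255],8,50,roi=(300,130,360,260)))
print('bar',rects(T,[100,110,40],[125,255,255],20,100,roi=(190,140,320,180)),'mat',rects(T,[55,60,20],[85,255,200],4,200,roi=(180,140,330,190)))
print(rects(S,[100,110,60],[120,255,255],130,40,roi=(150,170,270,300)))
for n in ('resin','hardener','level','tape','mixcup'): print(n,[np.round(d['rect']).astype(int).tolist() for d in nets.spot_in(n,T)][:1])
E
```

```text
(np.float64(358.9141932272225), np.float64(-90.18215496656238), np.float64(230.79046378841755)) [ 0.56097717 -1.38411944 -0.15116784] 68.75
cover z96 [([522.2, -215.7], 5.2, [142.0, 222.0])]
fin z130 [([522.0, -214.1], 5.4, [15.0, 115.0])]
shim [([429.7, -124.2], 95.0, [32.0, 69.0]), ([597.2, -106.6], 94.5, [34.0, 71.0])]
bar [([666.1, 87.2], 90.0, [21.0, 163.0])] mat [([660.9, 111.0], 90.0, [60.0, 354.0])]
[([529.2, -215.4], 5.1, [13.0, 118.0])]
resin [[154, 126, 196, 162]]
hardener [[117, 158, 153, 184]]
level [[197, 101, 338, 130]]
tape [[354, 257, 374, 281]]
mixcup [[337, 110, 373, 143]]
```

```bash
python3 -c "
from rig import ctrl
print(ctrl.finish_job())"
```

```text
the job is handed in; nothing more can be done
None
```

The job is handed in at about 69 s on the robot's clock. The mould stands on both red shims, all three blanks are in cavities, the cover is down over both pins, and the bar is back on its mat. No verdict was reported.

**What went wrong on the way**
- My first try at getting the bar under the mould went in too high and pushed the mould about 15 mm back.
- I then pushed the fulcrum block about 16 mm after it with the bar tip to restore the leverage. The second insertion went under cleanly and the mould stayed up when I let go of the bar.
- One blank was knocked aside during the run, so I measured its place again before picking it up.
- The first two blanks caught on a cavity wall and needed a shift of 1–2 mm before they dropped in.

**Last checks**

| Item | Reading |
|---|---|
| Cover | First contact at the height expected for fully home; centre within about 1 mm of the mould's earlier centre; turn 5.2° against about 5.5° for the mould |
| Shims | Centre lines about 1–2 mm from the feet, middles about 30 mm from the feet; unchanged at the end |
| Blanks | Tops at the height for lying on the cavity floor; up to about 2.5 mm off-centre, limit 6 mm; not visible once the cover was on |
| Bar | Balance point about 35 mm from the mat's centre, lying along it |
| Bottles, cup, tape, level | About where they started, from detector boxes only |

**What did not agree**
- The wrist and overhead cameras differed by 2–3 mm in places. I lowered the cover at a point between their estimates, and it went down over the pins without touching them.
- The mould's level was not measured directly. I judged it from the image and from the height at which the cover seated.

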